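Fetch the cone pack from behind the fired pots

TASK

The cone pack is hemmed in by three pots on the kiln shelf. Without moving the pack yet, stand all three pots on the ware board; then set the cone pack upright in the middle of the banding wheel while the pots wait on the board. Finally put every pot back on the very same clay disc it stood on at the start, centred; none of the four may be knocked over.

Things in the scene. Friction and masses are not known exactly. Their poses are not given: they have to be found in the camera images.
- tumbler: open straight-sided drinking tumbler of glazed stoneware, 60 mm diameter from 10 mm up to its rim at 84 mm, wall 4 mm, foot 52 mm; about 0.24 kg. Round. Origin: centre of its underside; z up along its axis.
- bottle: closed bottle vase of the same glaze, with a narrow neck: body 58 mm diameter from 10 to 70 mm height, above that a shoulder and a neck 20 to 28 mm wide, top at 98 mm, foot 52 mm; about 0.30 kg. Round. Origin: centre of its underside; z up along its axis.
- jar: jar of the same glaze with a domed lid and a small round knob; the lid is stuck fast. Body 64 mm diameter from 10 to 74 mm height, knob 18 mm across with its top at 94 mm, foot 56 mm; about 0.34 kg. Round. Origin: centre of its underside; z up along its axis.
- cone_pack: pyrometric cone pack: terracotta bar 62 mm long (its x), 26 wide (its y), 18 high, with three thin cream cones in a row on it (one upright, one leaning, one bent over), top at 60 mm; 0.08 kg. At the start it stands on the kiln shelf (top 18 mm above the table), x roughly away from the robot; one pot stands at its near (-x) end and one along each side. Origin: centre of its underside.
- cookie_a: clay disc just before the near (-x) end of the cone pack: a fixed round slice of fired clay, 71 mm across and 6 mm thick, lying on the flat kiln shelf (shelf top 18 mm above the table); at the start exactly one pot stands on it, centred, and it may be any of the three. Origin: centre of its underside; its top is 6 mm above.
- cookie_b: clay disc beside the cone pack, on the pack's +y side: a fixed round slice of fired clay, 71 mm across and 6 mm thick, lying on the flat kiln shelf (shelf top 18 mm above the table); at the start exactly one pot stands on it, centred, and it may be any of the three. Origin: centre of its underside; its top is 6 mm above.
- cookie_c: clay disc beside the cone pack, on the pack's -y side: a fixed round slice of fired clay, 71 mm across and 6 mm thick, lying on the flat kiln shelf (shelf top 18 mm above the table); at the start exactly one pot stands on it, centred, and it may be any of the three. Origin: centre of its underside; its top is 6 mm above.
- ware_board: plain fixed pale wooden plank lying on the table, 310 mm long (its x), 110 mm wide (its y), 18 mm thick, left or right of the kiln shelf and otherwise empty. A pot counts as on it when it stands upright with its centre at least 5 mm inside the edges. Origin: centre of its underside; its top is 18 mm above.
- banding_wheel: low grey metal potter's banding wheel, fixed, it does not turn: round flat head 170 mm across with concentric rings, on a narrower foot, on the other side of the kiln shelf from the board. Origin: centre of its underside; the flat top is 55 mm above.
Mind the look-alikes: they are no part of the job. Leave any purple look-alike of the jar alone.

How it is judged:
By the outcome, as a careful person would: the job done as asked, in the order asked, and still so for the second after the job is handed in, with the robot touching nothing.
It also fails if it takes over 147 s, if anything falls off the work surface, if the arm or the gripper's body presses on something with over 40 N, if the wrist force passes 120 N, or if a joint passes its speed limit or range.

ROBOT

A 6-joint arm with a two-finger parallel gripper is mounted at the origin on the work surface. World frame = base frame: x ahead of the robot, y to its left, z up, the work surface at z = 0. Lengths are in m, angles in degrees, forces in N, time in s.
With the tool pointing down it reaches from about 0.4 to 0.825 m from the base axis. Payload 7 kg.
Tool frame: the origin (TCP) lies midway between the tips of the shut fingers; the grasp point (between the pads) lies 19 mm behind it; z points along the fingers, y is the line along which they close (so a half turn about z gives the same grasp; the last joint's range is limited). The gripper opens to 88 mm and grips with 3 to 60 N. Pads are 19 mm wide; open, the fingers measure 130 mm over their backs; the gripper's body (78 mm by 193 mm) begins 47 mm behind the grasp point.
Start: joints at [-49.039, 20.546, 0.682, 0, -70.136, -16.507], TCP at [0.279, -0.614, 0.227] pointing down, gripper open.
Joint ranges: [-176.03, 176.03], [-82.01, 121.73], [-58.28, 71.71], [-173.87, 95.51], [-174.79, -0.11], [-173.66, 173.66]. Speed limits (degrees/s): [136.94, 136.94, 172.46, 180, 180, 180].

INTERFACE

Orientations are given as [roll, pitch, yaw] about the fixed x, y, z axes, in that order (R = Rz(yaw) Ry(pitch) Rx(roll)).
In Python, from plant import ctrl gives the robot as it stands. The module is installed in compiled form; this text tells all that it offers.
- The arm moves only by the tool play_rows, never from a script. Its argument "commands" is a list that holds one entry, the list of rows, each a list of 7 numbers: the turn, a rotation vector about the tool's x, y, z in rad, then the shift along the tool's x, y, z in cm, then the finger opening in cm, from 0 to 8.76. In form: [[[ax, ay, az, x, y, z, grip], ...]]. A call has 1 to 8 rows; each row is the pose to reach, as a shift and turn from the pose commanded when the call began, along the tool's axes at that moment; what a row does not reach only later rows make up. A row lasts 1/12 s, in which the tool goes at most 41.7 mm and 7.16 degrees, less where a joint would pass 70% of its speed; a pose out of reach is approached as far as the arm can. A call with a gripper value outside its range is refused whole. The fingers move at their own pace and stop on an object; the grip force is fixed at half the most. Time passes only in rows, so rows that repeat a pose let the fingers close. It gives the time, the measured TCP pose, the force, the opening and the grip force at its end, in the units of the state.
- ctrl.get_obs(): the state, without advancing time (a new reading comes with each control period).
- ctrl.snapshot(name): name is "scene" or "side" or "wrist"; returns a dict with "color" (420x560x3 uint8, red, green, blue), "camera_matrix" (3x3 intrinsics, pixels), "origin" and "rotation" of the camera in the world; the wrist camera has in their place "hand_eye" (4x4, takes a point from camera to tool coordinates, whose origin is the TCP and whose axes are the flange's). Camera axes: x right, y down, z forward; pixel columns grow to the right and rows downward; lengths in m; the calibration is good to about 2 mm. The wrist camera is an equidistant fisheye: a pixel r from the principal point sees the ray r / f radians off the axis. A picture is of the moment at which its call begins: read the wrist's pose just before it. There is no depth.
- ctrl.close_job(): hands the job in; it is judged then, once.
Trained networks look in a picture, given as the dict that the camera call returned (one of the last four; its "shot" number tells which), for a name from the list of things; names that differ only in an ending like _2 or _b are one class to them, and where a whole thing is asked for, a point or a joint stands for the part that bears it (a point fixed in the world has none). Each returns a list of dicts, best first, with "conf" (0 to 1); they miss things now and then, are a little off and sometimes report something else, mostly with a low value. They report only what shows in the picture. A call takes as long as a camera call. They do not tell look-alikes from the thing itself.
- ctrl.find_in(picture, name): "bbox" ([left, top, width, height] in pixels, round what is visible of it).
The state is a dict: "clock": time; "joint_pos": joint angles; "qvel": joint speeds; "tau": joint torques, N m; "tool_pos": TCP position; "orientation": TCP orientation; "force": force on the tool from outside, world axes, zero at the start; "moment": the same for the moment, N m; "opening": finger opening in m; "gripper_force": force on a finger pad.
Only numpy, scipy, OpenCV 4.12 (cv2) and the standard library are available. Lean on these libraries where they do the work, as an engineer would, in place of code of your own. Each camera call takes 0.05 s, during which the arm holds its last target. There are 200 camera calls.

## Working session

There is one attempt and no reset: what is moved stays moved. The work goes in short steps, Python scripts to look and compute and a tool call to move; the robot and the scene stay as the last step left them, time stands still between calls to the robot, and variables do not carry over. Pictures are saved under pics/ and viewed, at most 14 in all, crops included, and the job is handed in when it is done.

Besides the shell and the picture viewer there is one more tool, called after "Request:" as a command line: name --argument value ..., lists and objects as JSON in quotes. play_rows: Moves the arm, as the interface text tells. Its arguments: {"type":"object","properties":{"commands":{"type":"array","items":{"type":"array","items":{"type":"array","items":{"type":"number"}}}}},"required":["commands"]}

```bash
mkdir -p pics
cat > h.py <<'E'
import numpy as np, cv2
from plant import ctrl
from scipy.spatial.transform import Rotation as R
def save(p,n): cv2.imwrite(f'pics/{n}.png',p['color'][:,:,::-1])
def ray(p,u,v):
    K=np.array(p['camera_matrix']); d=np.array(p['rotation'])@np.linalg.solve(K,[u,v,1.]); return np.array(p['origin']),d
def atz(p,u,v,z):
    o,d=ray(p,u,v); return o+d*(z-o[2])/d[2]
def proj(p,X):
    c=(np.atleast_2d(X)-np.array(p['origin']))@np.array(p['rotation']); q=c@np.array(p['camera_matrix']).T; return q[:,:2]/q[:,2:]
E
python3 - <<'E'
from h import *
np.set_printoptions(precision=3,suppress=True)
print(ctrl.get_obs())
for n in('scene','side'):
    p=ctrl.snapshot(n); save(p,n+'0'); print(n,p['origin'],p['rotation'],p['camera_matrix'])
    for k in 'tumbler bottle jar cone_pack cookie_a ware_board banding_wheel'.split():
        print(k,[(np.round(d['bbox']),round(d['conf'],2)) for d in ctrl.find_in(p,k)[:4]])
E
```

```text
{'clock': 0.0, 'joint_pos': array([-49.039,  20.592,   0.633,  -0.02 , -70.136, -16.508]), 'qvel': array([ 0.11 , -0.078,  0.121,  0.006, -0.052, -0.069]), 'tau': array([  0.001, -58.273,  29.304,   6.997,   0.007,  -0.   ]), 'tool_pos': array([ 0.279, -0.614,  0.226]), 'orientation': array([ 179.903,   -0.009, -155.554]), 'force': array([0.092, 0.905, 0.843]), 'moment': array([0.02 , 0.053, 0.017]), 'gripper_force': 0.0, 'opening': 0.08768487729516594}
scene [ 1.516 -0.471  0.78 ] [-124.339    0.824   61.04 ] [[491.425   0.    278.953]
 [  0.    491.425 208.667]
 [  0.      0.      1.   ]]
tumbler [(array([256., 202.,  26.,  28.]), 0.87)]
bottle [(array([259., 184.,  22.,  22.]), 0.88)]
jar [(array([398., 190.,  31.,  35.]), 0.98), (array([295., 185.,  24.,  40.]), 0.6)]
cone_pack [(array([280., 208.,  20.,  28.]), 0.86)]
cookie_a []
ware_board [(array([101., 207.,  88.,  77.]), 0.77)]
banding_wheel [(array([321., 152.,  53.,  40.]), 0.7)]
side [ 0.498 -0.729  0.65 ] [-128.173    0.901  -10.387] [[470.015   0.    279.294]
 [  0.    470.015 216.796]
 [  0.      0.      1.   ]]
tumbler [(array([272., 200.,  35.,  48.]), 0.89)]
bottle [(array([230., 187.,  32.,  50.]), 0.57)]
jar [(array([288., 120.,  27.,  40.]), 0.88), (array([255., 171.,  29.,  44.]), 0.68)]
cone_pack []
cookie_a [(array([272., 234.,  34.,  19.]), 0.8), (array([231., 228.,  33.,  15.]), 0.65)]
ware_board [(array([120., 324., 217.,  93.]), 0.87)]
banding_wheel [(array([166., 137.,  67.,  46.]), 0.63), (array([229., 226.,  36.,  18.]), 0.51), (array([253., 170.,  34.,  46.]), 0.32)]
```

View pics/scene0.png

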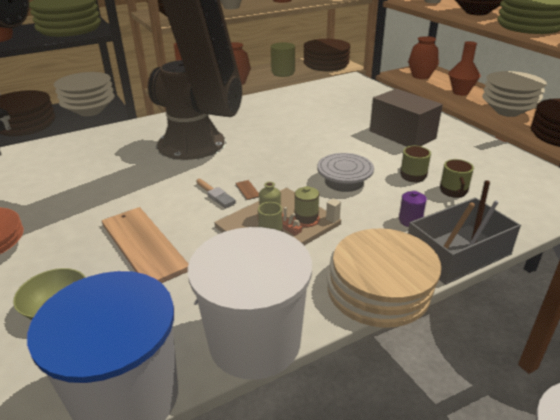

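View pics/side0.png

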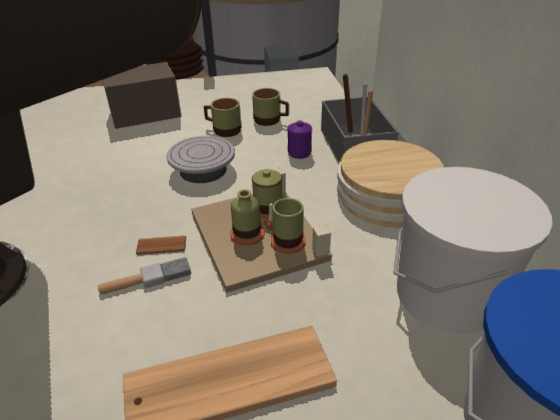

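```bash
sed -i "s/np.array(p\['rotation'\])/R.from_euler('xyz',p['rotation'],degrees=True).as_matrix()/g" h.py
python3 - <<'E'
from h import *
np.set_printoptions(precision=3,suppress=True)
p=ctrl.snapshot('side')
for n,u,v,z in [('bottle foot',247,238,.024),('bottle top',245,194,.122),('tumbler rim',288,208,.108),('tumbler foot',288,246,.024),('jar knob',267,174,.118),('wheel',201,153,.055)]+[('board',u,v,.018) for u,v in[(125,379),(320,333),(334,378),(140,417)]]+[('shelf',u,v,.018) for u,v in[(193,207),(262,190),(327,255),(239,279)]]+[('post',321,256,.018),('post2',277,225,.018)]: print(n,atz(p,u,v,z))
p=ctrl.snapshot('scene')
for n,u,v,z in [('bottle top',270,187,.122),('tumbler rim',270,209,.108),('jar knob',307,191,.118),('wheel',345,167,.055)]+[('board',u,v,.018) for u,v in[(102,219),(138,210),(186,266),(154,279)]]: print(n,atz(p,u,v,z))
w=ctrl.snapshot('wrist');save(w,'w0');print({k:v for k,v in w.items() if k!='color'})
c=cv2.resize(ctrl.snapshot('side')['color'][150:300,170:350],(720,600),interpolation=cv2.INTER_CUBIC);save({'color':c},'crop')
E
```

```text
bottle foot [0.555 0.    0.024]
bottle top [0.559 0.017 0.122]
tumbler rim [ 0.635 -0.026  0.108]
tumbler foot [ 0.632 -0.04   0.024]
jar knob [0.613 0.084 0.118]
wheel [0.481 0.308 0.055]
board [ 0.331 -0.282  0.018]
board [ 0.643 -0.255  0.018]
board [ 0.643 -0.341  0.018]
board [ 0.357 -0.349  0.018]
shelf [0.45  0.137 0.018]
shelf [0.612 0.172 0.018]
shelf [ 0.703 -0.075  0.018]
shelf [ 0.526 -0.106  0.018]
post [ 0.691 -0.075  0.018]
post2 [0.623 0.037 0.018]
bottle top [0.573 0.014 0.122]
tumbler rim [ 0.642 -0.023  0.108]
jar knob [0.631 0.088 0.118]
wheel [0.49  0.309 0.055]
board [ 0.339 -0.377  0.018]
board [ 0.346 -0.28   0.018]
board [ 0.635 -0.247  0.018]
board [ 0.641 -0.326  0.018]
{'camera_matrix': array([[325.192,   0.   , 284.985],
       [  0.   , 325.192, 217.893],
       [  0.   ,   0.   ,   1.   ]]), 'hand_eye': array([[-0.   , -0.952, -0.305,  0.083],
       [ 1.   ,  0.   , -0.002,  0.   ],
       [ 0.002, -0.305,  0.952, -0.159],
       [ 0.   ,  0.   ,  0.   ,  1.   ]]), 'shot': 5}
```

View pics/w0.png

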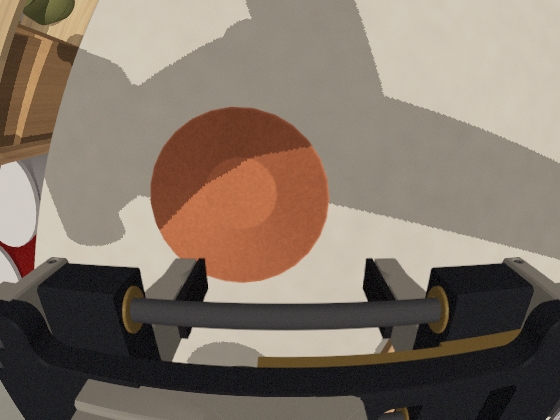

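View pics/crop.png

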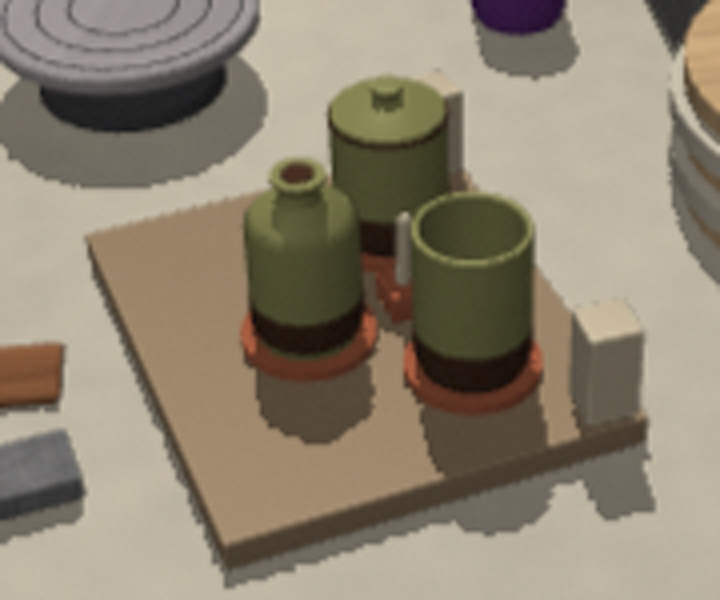

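The side crop shows the bottle at the near end (cookie_a), the jar on the +y side and the tumbler on the −y side, with two small posts at the far shelf corners. I'll move the wrist camera over the shelf.

Request:
play_rows --commands '[[[0,0,0,-18.48,14.81,-2.43,8.76],[0,0,0,-18.48,14.81,-2.43,8.76],[0,0,0,-18.48,14.81,-2.43,8.76],[0,0,0,-18.48,14.81,-2.43,8.76],[0,0,0,-18.48,14.81,-2.43,8.76],[0,0,0,-18.48,14.81,-2.43,8.76]]]'

```text
clock: 1.5
tool_pos: [0.3873, -0.4007, 0.2516]
orientation: [-180.0, 0.1, -155.5]
force: [0.1, -0.9, -0.3]
opening: 0.0876
gripper_force: 0.0
```

Request:
play_rows --commands '[[[0,0,0,-18.48,14.81,-2.43,8.76],[0,0,0,-18.48,14.81,-2.43,8.76],[0,0,0,-18.48,14.81,-2.43,8.76],[0,0,0,-18.48,14.81,-2.43,8.76],[0,0,0,-18.48,14.81,-2.43,8.76],[0,0,0,-18.48,14.81,-2.43,8.76]]]'

```text
clock: 2.0
tool_pos: [0.4943, -0.1891, 0.276]
orientation: [-180.0, 0.1, -155.5]
force: [-0.2, -0.2, 0.4]
opening: 0.088
gripper_force: 0.0
```

Request:
play_rows --commands '[[[0,0,0.165,-18.48,14.81,-2.43,8.76],[0,0,0.165,-18.48,14.81,-2.43,8.76],[0,0,0.165,-18.48,14.81,-2.43,8.76],[0,0,0.165,-18.48,14.81,-2.43,8.76],[0,0,0.165,-18.48,14.81,-2.43,8.76],[0,0,0.165,-18.48,14.81,-2.43,8.76],[0,0,0.165,-18.48,14.81,-2.43,8.76],[0,0,0.165,-18.48,14.81,-2.43,8.76]]]'

```text
clock: 2.67
tool_pos: [0.6007, 0.0213, 0.299]
orientation: [180.0, -0.0, -164.9]
force: [-0.6, -0.9, -0.0]
opening: 0.088
gripper_force: 0.0
```

```bash
cat >> h.py <<'E'
np.set_printoptions(precision=4,suppress=True)
def wshot(name=None):
    o=ctrl.get_obs(); w=ctrl.snapshot('wrist')
    w['T']=(R.from_euler('xyz',o['orientation'],degrees=True).as_matrix(),np.array(o['tool_pos']))
    if name: save(w,name)
    return w
def wz(w,u,v,z):
    K=w['camera_matrix']; a=np.array([(u-K[0,2])/K[0,0],(v-K[1,2])/K[1,1]]); r=np.hypot(*a)+1e-12
    d=np.r_[a/r*np.sin(r),np.cos(r)]; H=w['hand_eye']; Rt,t=w['T']
    o=t+Rt@H[:3,3]; d=Rt@H[:3,:3]@d; return o+d*(z-o[2])/d[2]
def wproj(w,X):
    H=w['hand_eye']; Rt,t=w['T']; c=((np.atleast_2d(X)-t)@Rt-H[:3,3])@H[:3,:3]
    n=np.linalg.norm(c[:,:2],axis=1); th=np.arctan2(n,c[:,2]); K=w['camera_matrix']
    return np.c_[K[0,2]+K[0,0]*th*c[:,0]/n, K[1,2]+K[1,1]*th*c[:,1]/n]
def go(*pts):
    """pts: (x,y,z,yaw). print tool-axis shift (cm) and az (rad) for each leg"""
    o=ctrl.get_obs(); y0=o['orientation'][2]; p0=np.array(o['tool_pos'])
    for x,y,z,yaw in pts:
        Rt=R.from_euler('xyz',[180,0,y0],degrees=True).as_matrix(); d=(np.array([x,y,z])-p0)@Rt*100
        dy=(yaw-y0+180)%360-180; print('az %.3f shift %.2f %.2f %.2f  |%.1f| rows %d'%(-np.radians(dy),*d,np.linalg.norm(d),max(np.ceil(np.linalg.norm(d)/4.17),np.ceil(abs(dy)/7.16)))); y0=yaw;p0=np.array([x,y,z])
E
python3 - <<'E'
from h import *
o=ctrl.get_obs();print(o['clock'],o['tool_pos'],o['orientation'],o['joint_pos'])
w=wshot('w1')
for k in 'tumbler bottle jar cone_pack cookie_a'.split():
  print(k,[(np.round(d['bbox']),round(d['conf'],2)) for d in ctrl.find_in(w,k)[:4]])
E
```

```text
2.6667 [0.6007 0.0213 0.299 ] [ 179.9999   -0.0387 -164.8517] [ 20.6375  11.4913  -2.4031  -0.004  -76.1441 -95.4882]
tumbler [(array([216., 174.,  51.,  62.]), 0.68)]
bottle [(array([263., 126.,  55.,  50.]), 0.98)]
jar [(array([310., 179.,  64.,  64.]), 0.89)]
cone_pack []
cookie_a [(array([264., 120.,  55.,  29.]), 0.82), (array([224., 170.,  48.,  34.]), 0.77), (array([308., 179.,  36.,  27.]), 0.61)]
```

View pics/w1.png

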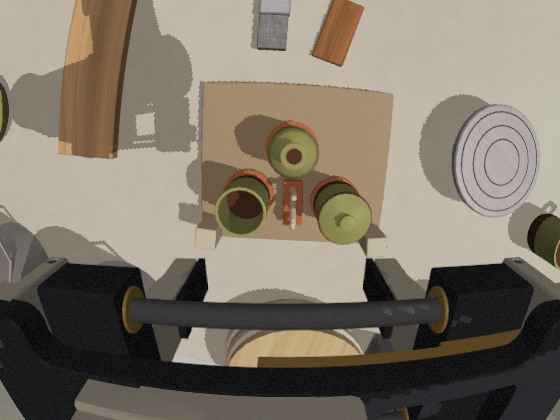

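The wrist picture shows the bottle (294,156), tumbler rim (242,210), jar knob (346,221), pack bar (292,180–228), wheel (497,160) and board at left. I'll turn these into positions and overlay the models to check.

Run:
```python
from h import *
w=wshot()
B=wz(w,294,156,.122);T=wz(w,242.5,210.5,.108);J=wz(w,346.5,221,.117)
W=wz(w,497.5,160,.055)
print('B',B,'T',T,'J',J,'W',W)
for u,v in[(292,180),(292,229),(284,205),(302,205)]: print('bar',wz(w,u,v,.036))
for u,v in[(203,83),(393,94),(202,235),(383,243)]: print('shelf',wz(w,u,v,.018))
for u,v in[(59,155),(115,158),(137,0),(76,0)]: print('board',wz(w,u,v,.018))
print('post',wz(w,206,233,.045),wz(w,376,240,.045))
im=cv2.resize(w['color'],None,fx=4,fy=4,interpolation=cv2.INTER_CUBIC)
t=np.linspace(0,2*np.pi,60)
def circ(c,z,r,col):
    P=np.c_[c[0]+r*np.cos(t),c[1]+r*np.sin(t),0*t+z]; cv2.polylines(im,[np.round(wproj(w,P)*4+1.5).astype(np.int32)],True,col,1)
circ(T,.108,.030,(255,0,0));circ(T,.108,.026,(255,0,0));circ(B,.094,.029,(255,0,0));circ(J,.098,.032,(255,0,0))
circ(B,.122,.012,(255,0,0))
for c in(T,B,J):circ(c,.024,.0355,(0,0,255))
save({'color':im[80*4:255*4,195*4:395*4]},'ov')
circ(W,.055,.085,(255,0,0))
save({'color':im[370:920,1700:2240]},'ovw')
```

```text
B [0.5564 0.0162 0.122 ] T [ 0.6321 -0.023   0.108 ] J [0.6112 0.0923 0.117 ] W [0.4803 0.3043 0.055 ]
bar [0.5974 0.0269 0.036 ]
bar [0.6636 0.045  0.036 ]
bar [0.6333 0.0255 0.036 ]
bar [0.627  0.0489 0.036 ]
shelf [ 0.4998 -0.1234  0.018 ]
shelf [0.4453 0.1302 0.018 ]
shelf [ 0.7136 -0.079   0.018 ]
shelf [0.6564 0.1859 0.018 ]
board [ 0.6473 -0.3469  0.018 ]
board [ 0.6309 -0.2361  0.018 ]
board [ 0.3921 -0.2585  0.018 ]
board [ 0.3944 -0.3754  0.018 ]
post [ 0.6972 -0.0693  0.045 ] [0.6463 0.1626 0.045 ]
```

View pics/ov.png

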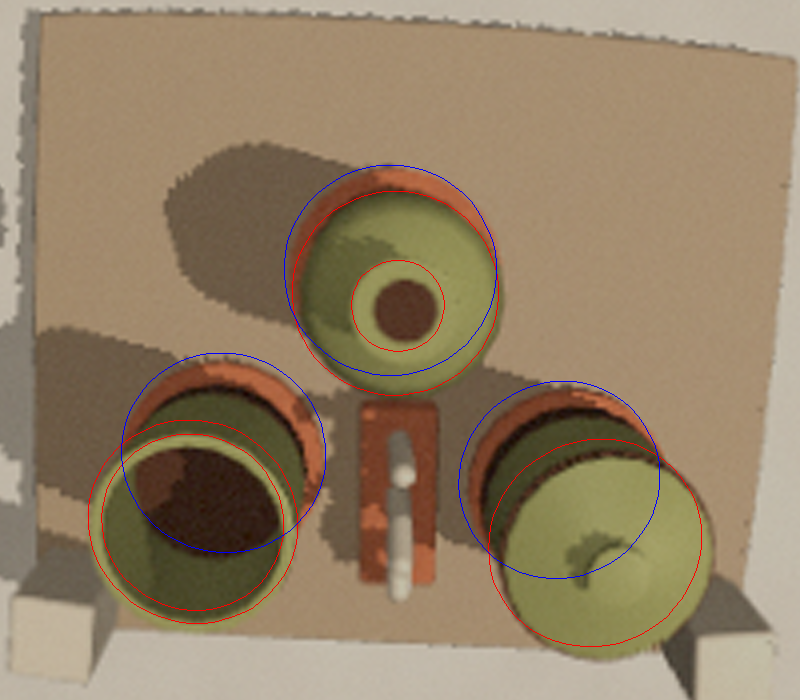

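Run:
```python
from h import *
w=wshot()
B=wz(w,295.4,156.5,.122);T=wz(w,243.1,211.5,.108);J=wz(w,349.3,224.2,.117);P=wz(w,294.9,203.2,.036)
print('B',B,'T',T,'J',J,'P',P)
for a,b in[((361,402),(359,583)),((438,404),(435,585))]:
    d=wz(w,195+b[0]/4,80+b[1]/4,.036)-wz(w,195+a[0]/4,80+a[1]/4,.036); print(np.degrees(np.arctan2(d[1],d[0])),np.hypot(*d[:2]))
d=J-T;print('perp yaw',np.degrees(np.arctan2(d[1],d[0]))-90,np.hypot(*d[:2]))
d=P-B;print(np.degrees(np.arctan2(d[1],d[0])),np.hypot(*d[:2]))
a=np.radians(14); c,s=np.cos(a),np.sin(a)
for n,X in(('B',B),('T',T),('J',J),('p1',[.6972,-.0693]),('p2',[.6463,.1626])):
    e=np.array(X[:2])-P[:2]; print(n,'in pack frame',e[0]*c+e[1]*s,-e[0]*s+e[1]*c)
# side camera check
p=ctrl.snapshot('side'); print(proj(p,[B,T,J]))
go((B[0],B[1],.20,-166),(B[0],B[1],.063,-166))
```

```text
B [0.5566 0.0178 0.122 ] T [ 0.6332 -0.022   0.108 ] J [0.614  0.0967 0.117 ] P [0.6271 0.0391 0.036 ]
14.31413314759641 0.06322378714843498
14.94387882012396 0.06333989936881407
perp yaw 9.156707436670217 0.12027115538612172
16.797918251901024 0.073652415684239
B in pack frame -0.07356461549080333 -0.003595230703890201
T in pack frame -0.008905492761564961 -0.06074463740984863
J in pack frame 0.0012490931546228611 0.059097071534839715
p1 in pack frame 0.04178211491831693 -0.12209843658868473
p2 in pack frame 0.0484957500404316 0.11522696682074195
[[243.8879 193.7857]
 [286.5896 206.8714]
 [266.6875 171.1218]]
az 0.016 shift 4.21 1.02 9.97  |10.9| rows 3
az -0.000 shift -0.00 -0.00 13.70  |13.7| rows 4
```

View pics/ovw.png

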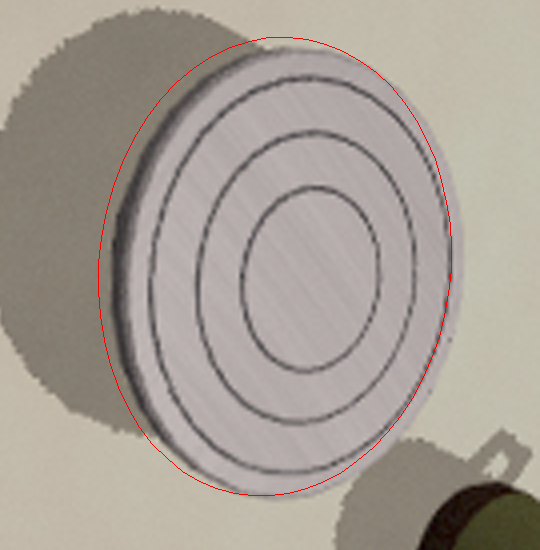

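The wheel overlay shows the ring centre near full-image pixel (502.5,162); I'll refine that later. Bottle grasp now.

Request:
play_rows --commands '[[[0,0,0.016,4.21,1.02,9.97,8.76],[0,0,0.016,4.21,1.02,9.97,8.76],[0,0,0.016,4.21,1.02,9.97,8.76],[0,0,0.016,4.21,1.02,9.97,8.76],[0,0,0.016,4.21,1.02,9.97,8.76]]]'

```text
clock: 3.53
tool_pos: [0.5565, 0.018, 0.1997]
orientation: [-180.0, -0.1, -165.9]
force: [0.8, -0.5, 0.0]
opening: 0.0878
gripper_force: 0.0
```

Request:
play_rows --commands '[[[0,0,0,0,0,3,8.76],[0,0,0,0,0,6,8.76],[0,0,0,0,0,9,8.76],[0,0,0,0,0,12,8.76],[0,0,0,0,0,13.7,8.76],[0,0,0,0,0,13.7,8.76]]]'

```text
clock: 4.03
tool_pos: [0.5569, 0.0182, 0.0608]
orientation: [-180.0, -0.2, -165.9]
force: [-0.6, 0.0, -0.2]
opening: 0.0875
gripper_force: 0.0
```

Request:
play_rows --commands '[[[0,0,0,0,0,0,6.5],[0,0,0,0,0,0,6],[0,0,0,0,0,0,5],[0,0,0,0,0,0,4],[0,0,0,0,0,0,4],[0,0,0,0,0,0,4]]]'

```text
clock: 4.53
tool_pos: [0.5576, 0.0188, 0.064]
orientation: [180.0, 0.1, -165.9]
force: [-1.9, 1.6, 6.8]
opening: 0.0574
gripper_force: 30.0
```

Run:
```python
from h import *
o=ctrl.get_obs();print({k:o[k] for k in('clock','tool_pos','orientation','force','opening','gripper_force','joint_pos')})
x,y,z=o['tool_pos']
go((x,y,.2,-166),(.52,-.30,.2,-166),(.52,-.30,.06,-166))
```

```text
{'clock': 4.5333, 'tool_pos': array([0.5576, 0.0188, 0.064 ]), 'orientation': array([ 179.9913,    0.1188, -165.9024]), 'force': array([-1.8846,  1.6372,  6.8024]), 'opening': 0.05741519908935964, 'gripper_force': 30.000898753060028, 'joint_pos': array([ 22.0421,  18.7891, -25.9561,   0.011 , -45.1358, -97.9522])}
az 0.002 shift 0.00 0.00 -13.60  |13.6| rows 4
az -0.000 shift 11.36 -30.02 -0.00  |32.1| rows 8
az -0.000 shift -0.00 -0.00 14.00  |14.0| rows 4
```

Request:
play_rows --commands '[[[0,0,0,0,0,-1,4],[0,0,0,0,0,-4,4],[0,0,0,0,0,-8,4],[0,0,0,0,0,-12,4],[0,0,0,0,0,-13.6,4]]]'

```text
clock: 4.95
tool_pos: [0.5587, 0.0186, 0.205]
orientation: [-180.0, 0.4, -165.9]
force: [1.3, 0.8, -1.7]
opening: 0.0573
gripper_force: 30.0
```

Request:
play_rows --commands '[[[0,0,0,1.0,-2.0,0,4],[0,0,0,2.5,-5.1,0,4],[0,0,0,4.3,-8.6,0,4],[0,0,0,6.1,-12.2,0,4],[0,0,0,7.8,-15.7,0,4],[0,0,0,9.6,-19.2,0,4],[0,0,0,11.3,-22.8,0,4],[0,0,0,13.0,-26.1,0,4]]]'

```text
clock: 5.62
tool_pos: [0.493, -0.2681, 0.1992]
orientation: [180.0, -0.0, -165.9]
force: [1.5, -0.0, -2.7]
opening: 0.0577
gripper_force: 30.0
```

Request:
play_rows --commands '[[[0,0,0,1.4,-2.8,0,4],[0,0,0,2.1,-4.2,0,4],[0,0,0,2.1,-4.2,3,4],[0,0,0,2.1,-4.2,6.5,4],[0,0,0,2.1,-4.2,10,4],[0,0,0,2.1,-4.2,12.5,4],[0,0,0,2.1,-4.2,13.5,4],[0,0,0,2.1,-4.2,13.5,4]]]'

```text
clock: 6.28
tool_pos: [0.4822, -0.3116, 0.0615]
orientation: [179.8, -0.3, -165.9]
force: [-0.3, 0.2, -2.5]
opening: 0.0576
gripper_force: 30.0
```

Run:
```python
from h import *
o=ctrl.get_obs();print({k:o[k] for k in('clock','tool_pos','orientation','force','opening','gripper_force','joint_pos')})
```

```text
{'clock': 6.2833, 'tool_pos': array([ 0.4822, -0.3116,  0.0615]), 'orientation': array([ 179.8395,   -0.2651, -165.9414]), 'force': array([-0.2799,  0.1982, -2.497 ]), 'opening': 0.0575880422023271, 'gripper_force': 29.999341743823607, 'joint_pos': array([-13.3726,  20.4777, -23.6454,  -0.0281, -46.1862, -62.5497])}
```

Request:
play_rows --commands '[[[0,0,0,0,0,0.2,4],[0,0,0,0,0,0.4,4],[0,0,0,0,0,0.5,4],[0,0,0,0,0,0.6,4],[0,0,0,0,0,0.7,4],[0,0,0,0,0,0.7,4],[0,0,0,0,0,0.7,4]]]'

```text
clock: 6.87
tool_pos: [0.4848, -0.3124, 0.058]
orientation: [-179.9, 0.1, -165.9]
force: [-1.5, 1.5, 5.7]
opening: 0.0575
gripper_force: 30.0
```

Request:
play_rows --commands '[[[0,0,0,0,0,0,6.5],[0,0,0,0,0,0,8.76],[0,0,0,0,0,0,8.76],[0,0,0,0,0,-3,8.76],[0,0,0,0,0,-7,8.76],[0,0,0,0,0,-11,8.76],[0,0,0,0,0,-14.3,8.76]]]'

```text
clock: 7.45
tool_pos: [0.4843, -0.3125, 0.2025]
orientation: [-179.9, 0.0, -165.9]
force: [0.9, -0.6, -0.6]
opening: 0.0869
gripper_force: 0.0
```

Request:
play_rows --commands '[[[0,0,-0.9,-21.5,24.55,-4,8.76],[0,0,-0.9,-21.5,24.55,-4,8.76],[0,0,-0.9,-21.5,24.55,-4,8.76],[0,0,-0.9,-21.5,24.55,-4,8.76],[0,0,-0.9,-21.5,24.55,-4,8.76],[0,0,-0.9,-21.5,24.55,-4,8.76],[0,0,-0.9,-21.5,24.55,-4,8.76],[0,0,-0.9,-21.5,24.55,-4,8.76]]]'

```text
clock: 8.12
tool_pos: [0.6338, -0.0193, 0.2401]
orientation: [-180.0, 0.0, -113.9]
force: [0.4, -1.0, 0.0]
opening: 0.0875
gripper_force: 0.0
```

Request:
play_rows --commands '[[[0,0,-0.677,0,0,0,8.76],[0,0,-0.677,0,0,0,8.76],[0,0,-0.677,0,0,0,8.76],[0,0,-0.677,0,0,0,8.76],[0,0,-0.677,0,0,0,8.76],[0,0,-0.677,0,0,0,8.76],[0,0,-0.677,0,0,0,8.76]]]'

```text
clock: 8.7
tool_pos: [0.6329, -0.0217, 0.2395]
orientation: [180.0, 0.0, -75.4]
force: [0.0, 0.7, 0.7]
opening: 0.0876
gripper_force: 0.0
```

Run:
```python
from h import *
o=ctrl.get_obs();print({k:o[k] for k in('clock','tool_pos','orientation','force','opening','joint_pos')})
w=wshot('w2')
for n,X in (('T',[.6332,-.022,.108]),('J',[.614,.0967,.117]),('cookieA',[.5566,.0178,.024])): print(n,wproj(w,X))
t=np.linspace(0,2*np.pi,60);im=w['color'].copy()
for (x,y),z,r in(((.6332,-.022),.108,.03),((.614,.0967),.098,.032),((.5566,.0178),.024,.0355),((.6332,-.022),.024,.0355),((.614,.0967),.024,.0355)):
    cv2.polylines(im,[np.round(wproj(w,np.c_[x+r*np.cos(t),y+r*np.sin(t),0*t+z])*8).astype(np.int32)],True,(255,0,0),1,cv2.LINE_AA,3)
save({'color':cv2.resize(im[60:300,120:440],(800,600),interpolation=cv2.INTER_CUBIC)},'ov2')
```

```text
{'clock': 8.7, 'tool_pos': array([ 0.6329, -0.0217,  0.2395]), 'orientation': array([179.9822,   0.002 , -75.4196]), 'force': array([0.0412, 0.6659, 0.6739]), 'opening': 0.08762095290569777, 'joint_pos': array([ 15.6668,  16.2271,  -3.8149,  -0.0025, -69.9758,  -1.0856])}
T [[284.7688 207.7342]]
J [[274.0274 320.3417]]
cookieA [[336.5128 234.1113]]
```

View pics/ov2.png

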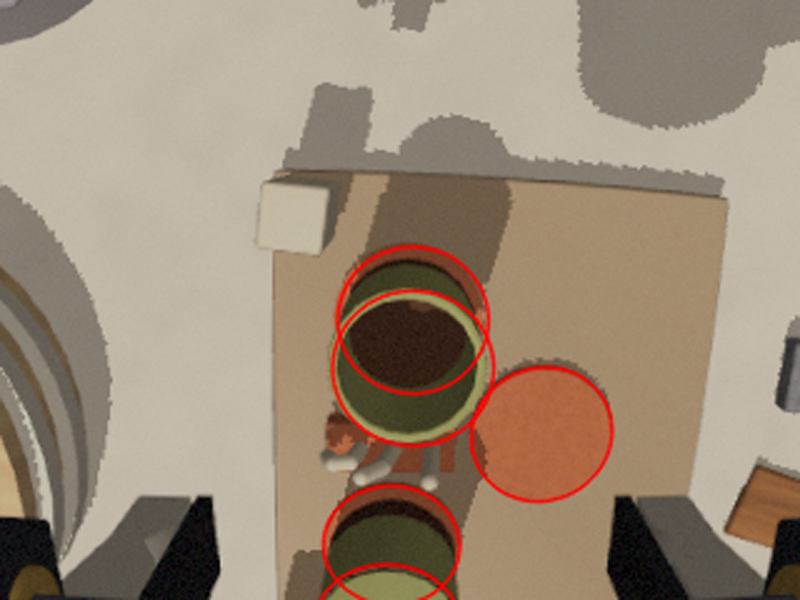

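Overlay matches rims and discs within about 1 mm (empty cookie_a at (540,430) in the crop). Descending on the tumbler.

Request:
play_rows --commands '[[[0,0,0,0,0,3.5,8.76],[0,0,0,0,0,7.5,8.76],[0,0,0,0,0,11.5,8.76],[0,0,0,0,0,15,8.76],[0,0,0,0,0,17.7,8.76],[0,0,0,0,0,17.7,8.76],[0,0,0,0,0,17.7,8.76]]]'

```text
clock: 9.33
tool_pos: [0.6322, -0.0221, 0.0618]
orientation: [179.8, -0.0, -75.6]
force: [-0.1, 0.8, 1.3]
opening: 0.0875
gripper_force: 0.0
```

Request:
play_rows --commands '[[[0,0,0,0,0,0,7],[0,0,0,0,0,0,6.2],[0,0,0,0,0,0,5],[0,0,0,0,0,0,4],[0,0,0,0,0,0,4],[0,0,0,0,0,0,4]]]'

```text
clock: 9.83
tool_pos: [0.6341, -0.0215, 0.0642]
orientation: [-179.8, -0.0, -75.5]
force: [1.5, -0.3, 5.1]
opening: 0.06
gripper_force: 30.0
```

Request:
play_rows --commands '[[[0,0,0,0,0,-1,4],[0,0,0,0,0,-4,4],[0,0,0,0,0,-8,4],[0,0,0,0,0,-12,4],[0,0,0,0,0,-13.6,4]]]'

```text
clock: 10.25
tool_pos: [0.6345, -0.0219, 0.205]
orientation: [-179.7, -0.1, -75.5]
force: [1.5, 0.2, -2.1]
opening: 0.0601
gripper_force: 30.0
```

Run:
```python
from h import *
go((.589,-.298,.2,-75.4),(.589,-.298,.064,-75.4))
```

```text
az -0.002 shift 25.60 11.31 0.50  |28.0| rows 7
az -0.000 shift 0.00 -0.00 13.60  |13.6| rows 4
```

Request:
play_rows --commands '[[[0,0,0,2.0,0.9,0,4],[0,0,0,5.3,2.3,0,4],[0,0,0,9.0,4.0,0,4],[0,0,0,12.8,5.6,0,4],[0,0,0,16.4,7.2,0,4],[0,0,0,20.1,8.9,0,4],[0,0,0,23.6,10.4,0,4],[0,0,0,25.6,11.3,0,4]]]'

```text
clock: 10.92
tool_pos: [0.5853, -0.301, 0.1986]
orientation: [179.9, 0.0, -75.7]
force: [0.8, 0.6, -3.0]
opening: 0.06
gripper_force: 30.0
```

Request:
play_rows --commands '[[[0,0,0,0,0,2,4],[0,0,0,0,0,5.5,4],[0,0,0,0,0,9,4],[0,0,0,0,0,12,4],[0,0,0,0,0,13.2,4],[0,0,0,0,0,13.5,4],[0,0,0,0,0,13.7,4],[0,0,0,0,0,13.8,4]]]'

```text
clock: 11.58
tool_pos: [0.5885, -0.2981, 0.0624]
orientation: [-179.9, -0.1, -75.5]
force: [0.7, -0.5, -1.6]
opening: 0.0601
gripper_force: 30.0
```

Request:
play_rows --commands '[[[0,0,0,0,0,0.1,4],[0,0,0,0,0,0.2,4],[0,0,0,0,0,0.3,4],[0,0,0,0,0,0.3,4]]]'

```text
clock: 11.92
tool_pos: [0.5876, -0.2978, 0.0584]
orientation: [-179.9, -0.0, -75.6]
force: [0.5, 0.4, -2.7]
opening: 0.0599
gripper_force: 30.0
```

Request:
play_rows --commands '[[[0,0,0,0,0,0.1,4],[0,0,0,0,0,0.1,4],[0,0,0,0,0,0.1,4]]]'

```text
clock: 12.17
tool_pos: [0.5878, -0.2981, 0.0581]
orientation: [-179.9, -0.1, -75.5]
force: [-2.3, 0.8, 4.1]
opening: 0.0598
gripper_force: 30.0
```

Request:
play_rows --commands '[[[0,0,0,0,0,0,6.5],[0,0,0,0,0,0,8.76],[0,0,0,0,0,0,8.76],[0,0,0,0,0,-3,8.76],[0,0,0,0,0,-7,8.76],[0,0,0,0,0,-11,8.76],[0,0,0,0,0,-14.2,8.76]]]'

```text
clock: 12.75
tool_pos: [0.5878, -0.2982, 0.2018]
orientation: [-179.9, -0.1, -75.5]
force: [1.1, -0.1, 1.1]
opening: 0.0872
gripper_force: 0.0
```

Request:
play_rows --commands '[[[0,0,0,-29,-9.57,-3,8.76],[0,0,0,-29,-9.57,-3,8.76],[0,0,0,-29,-9.57,-3,8.76],[0,0,0,-29,-9.57,-3,8.76],[0,0,0,-29,-9.57,-3,8.76],[0,0,0,-29,-9.57,-3,8.76],[0,0,0,-29,-9.57,-3,8.76],[0,0,0,-29,-9.57,-3,8.76]]]'

```text
clock: 13.42
tool_pos: [0.6082, 0.0113, 0.2296]
orientation: [-179.9, 0.0, -75.4]
force: [0.5, -1.0, 0.4]
opening: 0.0878
gripper_force: 0.0
```

Request:
play_rows --commands '[[[0,0,0,-8.56,-2.83,0,8.76],[0,0,0,-8.56,-2.83,0,8.76],[0,0,0,-8.56,-2.83,0,8.76],[0,0,0,-8.56,-2.83,0,8.76],[0,0,0,-8.56,-2.83,0,8.76]]]'

```text
clock: 13.83
tool_pos: [0.6136, 0.0973, 0.2285]
orientation: [180.0, -0.0, -75.5]
force: [-0.3, -0.0, 0.1]
opening: 0.0876
gripper_force: 0.0
```

```bash
cat >> h.py <<'E'
def ov(w,cs,name,crop=(60,300,120,440)):
    t=np.linspace(0,2*np.pi,60);im=w['color'].copy()
    for x,y,z,r in cs: cv2.polylines(im,[np.round(wproj(w,np.c_[x+r*np.cos(t),y+r*np.sin(t),0*t+z])*8).astype(np.int32)],True,(255,0,0),1,cv2.LINE_AA,3)
    a,b,c,d=crop; save({'color':cv2.resize(im[a:b,c:d],(800,600),interpolation=cv2.INTER_CUBIC)},name)
E
python3 - <<'E'
from h import *
o=ctrl.get_obs();print({k:o[k] for k in('clock','tool_pos','orientation','force','opening','joint_pos')})
w=wshot()
ov(w,[(.614,.0967,.098,.032),(.614,.0967,.118,.009),(.614,.0967,.024,.0355),(.6332,-.022,.024,.0355),(.5566,.0178,.024,.0355)],'ov3')
go((.614,.0967,.063,-75.5))
E
```

```text
{'clock': 13.8333, 'tool_pos': array([0.6136, 0.0973, 0.2285]), 'orientation': array([179.9688,  -0.0081, -75.4808]), 'force': array([-0.2573, -0.0046,  0.0859]), 'opening': 0.08756134581052667, 'joint_pos': array([ 26.9899,  15.4853,  -6.3004,   0.0013, -68.2465, -12.4711])}
az -0.001 shift -0.01 -0.05 16.56  |16.6| rows 4
```

View pics/ov3.png

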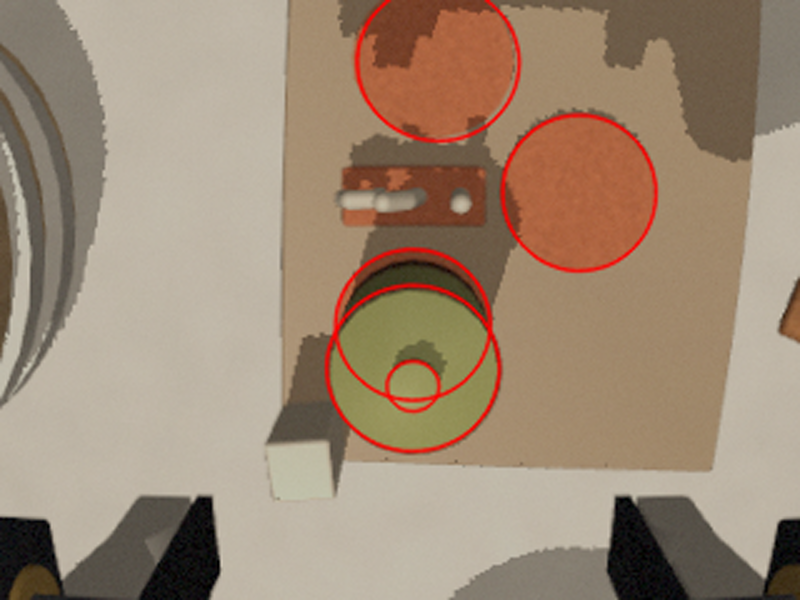

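Jar and empty discs fit the overlay well; the post clears the finger by over 20 mm. Grasping the jar.

Request:
play_rows --commands '[[[0,0,0,0,0,3.5,8.76],[0,0,0,0,0,7.5,8.76],[0,0,0,0,0,11.5,8.76],[0,0,0,0,0,15,8.76],[0,0,0,0,0,16.5,8.76],[0,0,0,0,0,16.5,8.76],[0,0,0,0,0,16.5,8.76]]]'

```text
clock: 14.47
tool_pos: [0.6137, 0.0953, 0.0635]
orientation: [179.9, -0.0, -75.6]
force: [0.5, -0.1, 1.4]
opening: 0.0876
gripper_force: 0.0
```

Request:
play_rows --commands '[[[0,0,0,0,0,0,7],[0,0,0,0,0,0,6.4],[0,0,0,0,0,0,5],[0,0,0,0,0,0,4],[0,0,0,0,0,0,4],[0,0,0,0,0,0,4]]]'

```text
clock: 14.97
tool_pos: [0.6141, 0.0969, 0.065]
orientation: [-179.9, -0.0, -75.5]
force: [-2.3, 0.7, 6.3]
opening: 0.0633
gripper_force: 30.0
```

Request:
play_rows --commands '[[[0,0,0,0,0,-1,4],[0,0,0,0,0,-4,4],[0,0,0,0,0,-8,4],[0,0,0,0,0,-12,4],[0,0,0,0,0,-13.6,4]]]'

```text
clock: 15.38
tool_pos: [0.6158, 0.0973, 0.2064]
orientation: [-179.6, -0.0, -75.5]
force: [1.3, 0.4, -1.6]
opening: 0.0635
gripper_force: 30.0
```

Run:
```python
from h import *
go((.381,-.326,.2,-75.5),(.381,-.326,.064,-75.4))
```

```text
az -0.000 shift 35.11 33.33 0.64  |48.4| rows 12
az -0.002 shift 0.00 -0.00 13.60  |13.6| rows 4
```

Request:
play_rows --commands '[[[0,0,0,1.5,1.4,0,4],[0,0,0,4,3.8,0,4],[0,0,0,6.7,6.4,0,4],[0,0,0,9.4,8.9,0,4],[0,0,0,12.1,11.5,0,4],[0,0,0,14.8,14.1,0,4],[0,0,0,17.5,16.6,0,4],[0,0,0,20.2,19.2,0,4]]]'

```text
clock: 16.05
tool_pos: [0.4768, -0.1478, 0.2003]
orientation: [-180.0, 0.0, -75.5]
force: [0.6, -0.4, -2.9]
opening: 0.0636
gripper_force: 30.0
```

Request:
play_rows --commands '[[[0,0,0,2.7,2.6,0,4],[0,0,0,5.4,5.1,0,4],[0,0,0,8.1,7.7,0,4],[0,0,0,10.8,10.3,0,4],[0,0,0,13.4,12.7,0,4],[0,0,0,14.9,14.1,0,4],[0,0,0,14.9,14.1,1,4],[0,0,0,14.9,14.1,4,4]]]'

```text
clock: 16.72
tool_pos: [0.3805, -0.3285, 0.1634]
orientation: [-179.7, -0.3, -75.7]
force: [1.8, -0.7, -3.1]
opening: 0.0634
gripper_force: 30.0
```

Request:
play_rows --commands '[[[0,0,0,0,0,3.5,4],[0,0,0,0,0,7,4],[0,0,0,0,0,9.2,4],[0,0,0,0,0,9.6,4],[0,0,0,0,0,9.8,4],[0,0,0,0,0,10,4],[0,0,0,0,0,10.1,4],[0,0,0,0,0,10.1,4]]]'

```text
clock: 17.38
tool_pos: [0.3798, -0.3264, 0.0601]
orientation: [-179.9, -0.1, -75.5]
force: [-0.4, -0.5, -2.9]
opening: 0.064
gripper_force: 30.0
```

Request:
play_rows --commands '[[[0,0,0,0,0,0.1,4],[0,0,0,0,0,0.2,4],[0,0,0,0,0,0.2,4],[0,0,0,0,0,0.2,4]]]'

```text
clock: 17.72
tool_pos: [0.3798, -0.3266, 0.059]
orientation: [-179.9, -0.1, -75.5]
force: [-2.8, 4.3, 13.1]
opening: 0.0637
gripper_force: 30.0
```

Request:
play_rows --commands '[[[0,0,0,0,0,0,6.8],[0,0,0,0,0,0,8.76],[0,0,0,0,0,0,8.76],[0,0,0,0,0,-3,8.76],[0,0,0,0,0,-7,8.76],[0,0,0,0,0,-11,8.76],[0,0,0,0,0,-14.2,8.76]]]'

```text
clock: 18.3
tool_pos: [0.3791, -0.3265, 0.2019]
orientation: [-179.9, -0.1, -75.5]
force: [0.9, -1.1, -0.8]
opening: 0.0874
gripper_force: 0.0
```

Request:
play_rows --commands '[[[0,0,0.9,-21,-23.7,-4,8.76],[0,0,0.9,-21,-23.7,-4,8.76],[0,0,0.9,-21,-23.7,-4,8.76],[0,0,0.9,-21,-23.7,-4,8.76],[0,0,0.9,-21,-23.7,-4,8.76],[0,0,0.9,-21,-23.7,-4,8.76],[0,0,0.9,-21,-23.7,-4,8.76],[0,0,0.9,-21,-23.7,-4,8.76]]]'

```text
clock: 18.97
tool_pos: [0.5508, -0.0706, 0.238]
orientation: [-180.0, 0.0, -127.5]
force: [0.6, -0.5, 0.3]
opening: 0.0876
gripper_force: 0.0
```

Run:
```python
from h import *
print(ctrl.get_obs()['tool_pos'],ctrl.get_obs()['orientation'])
go((.627,.039,.22,-165.5))
```

```text
[ 0.5508 -0.0706  0.238 ] [-179.9737    0.0252 -127.4928]
az 0.663 shift -13.33 0.63 1.80  |13.5| rows 6
```

Request:
play_rows --commands '[[[0,0,0.663,-13.33,0.63,1.8,8.76],[0,0,0.663,-13.33,0.63,1.8,8.76],[0,0,0.663,-13.33,0.63,1.8,8.76],[0,0,0.663,-13.33,0.63,1.8,8.76],[0,0,0.663,-13.33,0.63,1.8,8.76],[0,0,0.663,-13.33,0.63,1.8,8.76],[0,0,0.663,-13.33,0.63,1.8,8.76]]]'

```text
clock: 19.55
tool_pos: [0.6256, 0.0382, 0.2189]
orientation: [-180.0, -0.0, -165.2]
force: [0.3, 0.7, 0.7]
opening: 0.0873
gripper_force: 0.0
```

Run:
```python
from h import *
w=wshot()
ov(w,[(.614,.0967,.024,.0355),(.6332,-.022,.024,.0355),(.5566,.0178,.024,.0355)],'ov4')
hsv=cv2.cvtColor(w['color'],cv2.COLOR_RGB2HSV)
print(ctrl.get_obs()['tool_pos'],ctrl.get_obs()['orientation'])
```

```text
[0.6256 0.0379 0.2192] [-179.9947   -0.0222 -165.03  ]
```

View pics/ov4.png

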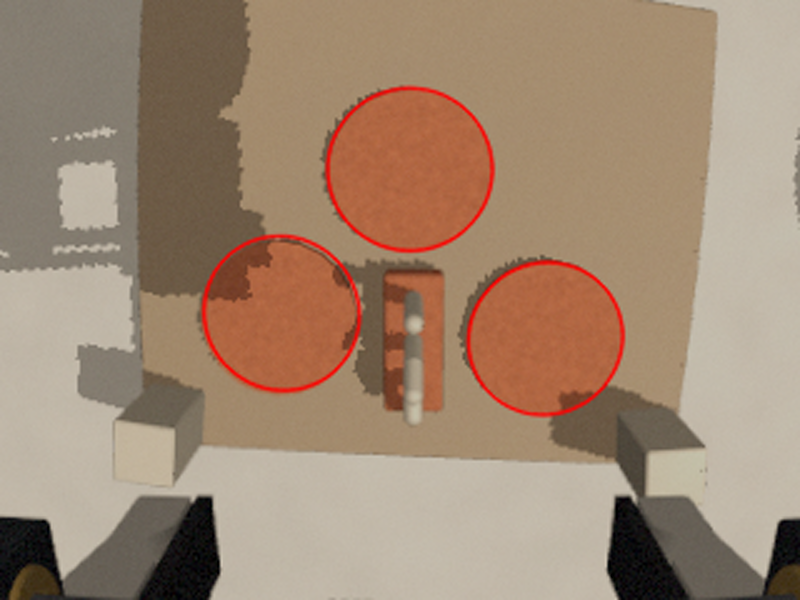

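Run:
```python
from h import *
from scipy.optimize import least_squares
w=wshot()
hsv=cv2.cvtColor(w['color'],cv2.COLOR_RGB2HSV)
m=((hsv[...,0]<11)&(hsv[...,1]>120)).astype(np.uint8)
cs,_=cv2.findContours(m,cv2.RETR_EXTERNAL,cv2.CHAIN_APPROX_NONE)
for c in cs:
    if cv2.contourArea(c)<400: continue
    P=np.array([wz(w,u,v,.024)[:2] for u,v in cv2.convexHull(c)[:,0]])
    P=np.array([wz(w,u,v,.024)[:2] for u,v in c[:,0]])
    f=least_squares(lambda q:np.hypot(*(P-q[:2]).T)-q[2],[*P.mean(0),.035],loss='soft_l1',f_scale=.001)
    print(cv2.contourArea(c),f.x,f.cost)
C=[wz(w,120+x/2.5-.3,60+y/2.5-.3,.036) for x,y in((384,272),(443,272),(443,410),(385,410))]
C=np.array(C);print(C,C.mean(0))
for a,b in((0,3),(1,2)): d=C[b]-C[a];print(np.degrees(np.arctan2(d[1],d[0])),np.hypot(*d[:2]),np.hypot(*(C[1]-C[0])[:2]))
x,y=C.mean(0)[:2]; go((x,y,.10,-165.2),(x,y,.027,-165.2))
```

```text
782.0 [0.6305 0.0383 0.0199] 0.001568923663748253
2803.5 [0.6132 0.0961 0.0346] 2.1249080217002104e-05
2850.5 [ 0.6352 -0.0226  0.0346] 1.7967743713866376e-05
3151.0 [0.557  0.0181 0.0344] 1.4162690095172539e-05
[[0.6012 0.0181 0.036 ]
 [0.5948 0.0423 0.036 ]
 [0.6543 0.0588 0.036 ]
 [0.661  0.0339 0.036 ]] [0.6278 0.0383 0.036 ]
14.8386576722248 0.06178246847209555 0.025034579929181844
15.516716735541713 0.06177783399860675 0.025034579929181844
az 0.003 shift -0.24 -0.00 11.94  |11.9| rows 3
az -0.000 shift 0.00 -0.00 7.30  |7.3| rows 2
```

Request:
play_rows --commands '[[[0,0,0.003,-0.24,0,4,6],[0,0,0.003,-0.24,0,8,6],[0,0,0.003,-0.24,0,12,5.5],[0,0,0.003,-0.24,0,15.5,5.5],[0,0,0.003,-0.24,0,18,5.5],[0,0,0.003,-0.24,0,19.2,5.5],[0,0,0.003,-0.24,0,19.2,5.5],[0,0,0.003,-0.24,0,19.2,5.5]]]'

```text
clock: 20.32
tool_pos: [0.6283, 0.0381, 0.0279]
orientation: [-180.0, 0.0, -165.2]
force: [0.7, 0.8, 0.1]
opening: 0.0553
gripper_force: 0.0
```

Request:
play_rows --commands '[[[0,0,0,0,0,0,4],[0,0,0,0,0,0,3],[0,0,0,0,0,0,2],[0,0,0,0,0,0,1.5],[0,0,0,0,0,0,1.5],[0,0,0,0,0,0,1.5],[0,0,0,0,0,0,1.5]]]'

```text
clock: 20.9
tool_pos: [0.628, 0.0384, 0.0278]
orientation: [-180.0, 0.0, -165.3]
force: [-1.5, 0.3, 4.0]
opening: 0.0255
gripper_force: 30.0
```

Request:
play_rows --commands '[[[0,0,0,0,0,-1,1.5],[0,0,0,0,0,-4,1.5],[0,0,0,0,0,-8,1.5],[0,0,0,0,0,-12,1.5],[0,0,0,0,0,-15.5,1.5],[0,0,0,0,0,-18,1.5],[0,0,0,0,0,-19,1.5]]]'

```text
clock: 21.48
tool_pos: [0.6295, 0.0385, 0.2232]
orientation: [-180.0, 0.4, -165.3]
force: [1.2, -0.1, -0.8]
opening: 0.0255
gripper_force: 30.0
```

Request:
play_rows --commands '[[[0,0,0,0.3,1.7,0,1.5],[0,0,0,1,5,0,1.5],[0,0,0,1.8,9,0,1.5],[0,0,0,2.6,13,0,1.5],[0,0,0,3.4,17,0,1.5],[0,0,0,4.2,21,0,1.5],[0,0,0,5,25,0,1.5],[0,0,0,5.6,28,0,1.5]]]'

```text
clock: 22.15
tool_pos: [0.5008, 0.2971, 0.2175]
orientation: [180.0, -0.0, -165.2]
force: [0.8, -0.0, -0.2]
opening: 0.0257
gripper_force: 30.0
```

Request:
play_rows --commands '[[[0,0,0,0.1,0.6,0,1.5],[0,0,0,0.1,0.6,0,1.5],[0,0,0,0.1,0.6,0,1.5],[0,0,0,0.1,0.6,0,1.5]]]'

```text
clock: 22.48
tool_pos: [0.5002, 0.2996, 0.2173]
orientation: [-180.0, -0.0, -165.3]
force: [0.3, -0.8, -0.6]
opening: 0.0254
gripper_force: 30.0
```

Run:
```python
from h import *
o=ctrl.get_obs();print(o['tool_pos'],o['orientation'],o['opening'],o['force'])
w=wshot()
for k in[(.480,.311,.055,.085),]: ov(w,[k,(.48,.311,.055,.03)],'ov5',(20,320,80,480))
```

```text
[0.5002 0.2996 0.2173] [-179.9778   -0.0347 -165.3166] 0.025430701384433135 [ 0.3004 -0.7643 -0.6392]
```

View pics/ov5.png

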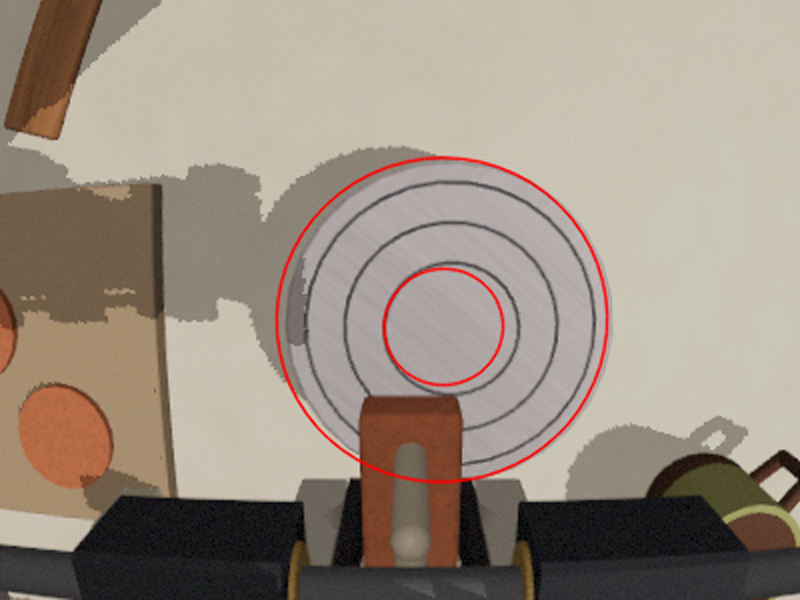

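Run:
```python
from h import *
w=wshot()
f=lambda x,y:wz(w,80+x/2,20+y/2,.055)[:2]
for a,b in(((305,325),(596,325)),((383,328),(519,328)),((344,328),(557,325)),((451,262),(451,393)),((451,222),(463,430))): print((f(*a)+f(*b))/2,np.linalg.norm(f(*a)-f(*b)))
```

```text
[0.4774 0.3151] 0.14924161831098337
[0.4795 0.3151] 0.0689319806789328
[0.4786 0.3149] 0.10845211369794186
[0.4801 0.3151] 0.06777664286905193
[0.4796 0.3184] 0.108437636852407
```

Request:
play_rows --commands '[[[0,0,0,1.59,2.01,2,1.5],[0,0,0,1.59,2.01,5.5,1.5],[0,0,0,1.59,2.01,9,1.5],[0,0,0,1.59,2.01,12,1.5],[0,0,0,1.59,2.01,14,1.5],[0,0,0,1.59,2.01,14.7,1.5],[0,0,0,1.59,2.01,14.9,1.5],[0,0,0,1.59,2.01,15,1.5]]]'

```text
clock: 23.25
tool_pos: [0.4804, 0.3157, 0.068]
orientation: [-180.0, 0.0, -165.3]
force: [0.5, 0.4, -0.6]
opening: 0.0257
gripper_force: 30.0
```

Request:
play_rows --commands '[[[0,0,0,0,0,0.1,1.5],[0,0,0,0,0,0.2,1.5],[0,0,0,0,0,0.2,1.5],[0,0,0,0,0,0.2,1.5]]]'

```text
clock: 23.58
tool_pos: [0.48, 0.3162, 0.0664]
orientation: [179.9, 0.1, -165.3]
force: [0.0, -0.7, -0.4]
opening: 0.0258
gripper_force: 30.0
```

Request:
play_rows --commands '[[[0,0,0,0,0,0.1,1.5],[0,0,0,0,0,0.15,1.5],[0,0,0,0,0,0.15,1.5],[0,0,0,0,0,0.15,1.5]]]'

```text
clock: 23.92
tool_pos: [0.4798, 0.3162, 0.0648]
orientation: [180.0, 0.0, -165.3]
force: [-1.5, -0.6, 4.7]
opening: 0.0255
gripper_force: 30.0
```

Request:
play_rows --commands '[[[0,0,0,0,0,0,4],[0,0,0,0,0,0,6],[0,0,0,0,0,0,6],[0,0,0,0,0,-3,6],[0,0,0,0,0,-7,6],[0,0,0,0,0,-11,6],[0,0,0,0,0,-15,7],[0,0,0,0,0,-17,8.76]]]'

```text
clock: 24.58
tool_pos: [0.481, 0.3168, 0.2394]
orientation: [179.9, 0.3, -165.3]
force: [0.3, 1.0, 0.2]
opening: 0.0682
gripper_force: 0.0
```

Request:
play_rows --commands '[[[0,0,0,7.74,-30.46,0,8.76],[0,0,0,7.74,-30.46,0,8.76],[0,0,0,7.74,-30.46,0,8.76],[0,0,0,7.74,-30.46,0,8.76],[0,0,0,7.74,-30.46,0,8.76],[0,0,0,7.74,-30.46,0,8.76],[0,0,0,7.74,-30.46,0,8.76],[0,0,0,7.74,-30.46,0,8.76]]]'

```text
clock: 25.25
tool_pos: [0.4812, -0.0016, 0.2341]
orientation: [-180.0, -0.0, -165.4]
force: [0.3, 0.3, -0.1]
opening: 0.0877
gripper_force: 0.0
```

Request:
play_rows --commands '[[[0,0,0.01,7.74,-30.46,0,8.76],[0,0,0.01,7.74,-30.46,0,8.76],[0,0,0.01,7.74,-30.46,0,8.76],[0,0,0.01,7.74,-30.46,0,8.76],[0,0,0.01,7.74,-30.46,0,8.76],[0,0,0.01,7.74,-30.46,0,8.76],[0,0,0.01,7.74,-30.46,0,8.76],[0,0,0.01,7.74,-30.46,0,8.76]]]'

```text
clock: 25.92
tool_pos: [0.484, -0.3163, 0.2335]
orientation: [-180.0, -0.0, -166.0]
force: [0.6, 1.1, 0.3]
opening: 0.0875
gripper_force: 0.0
```

Request:
play_rows --commands '[[[0,0,0,0,0,0,8.76],[0,0,0,0,0,0,8.76]]]'

```text
clock: 26.08
tool_pos: [0.484, -0.3139, 0.2331]
orientation: [180.0, -0.1, -166.0]
force: [0.4, 0.2, -0.4]
opening: 0.0878
gripper_force: 0.0
```

Run:
```python
from h import *
o=ctrl.get_obs();print(o['tool_pos'],o['orientation'])
go((.4848,-.3124,.0578,-165.9))
s=ctrl.snapshot('side')['color']; w=wshot()
t=[(.4848,-.3124,.088,.029),(.4848,-.3124,.116,.012),(.588,-.298,.102,.03),(.38,-.3265,.092,.032)]
ov(w,t,'t',(0,300,80,480)); a=cv2.imread('pics/t.png')[:,:,::-1]
b=cv2.resize(s[110:240,130:370],(650,352),interpolation=cv2.INTER_CUBIC)
a=cv2.resize(a,(640,480))
im=np.zeros((600,800,3),np.uint8); im[:330,:440]=cv2.resize(a,(440,330)); im[330:570,:]=0
im=np.vstack([cv2.resize(a,(420,315)),cv2.resize(b,(420,228))]); save({'color':cv2.resize(im,(460,594))},'ov6')
```

```text
[ 0.484  -0.3139  0.2331] [ 179.9562   -0.0653 -166.0278]
az -0.002 shift -0.11 0.13 17.53  |17.5| rows 5
```

View pics/ov6.png

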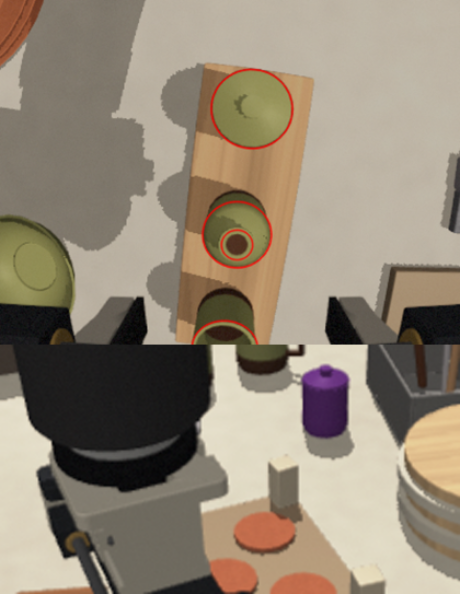

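Picture: jar, bottle and tumbler all stand on the board where placed, matching the predicted circles. Taking the bottle back.

Request:
play_rows --commands '[[[0,0,0,-0.11,0.13,3.5,8.76],[0,0,0,-0.11,0.13,7.5,8.76],[0,0,0,-0.11,0.13,11.5,8.76],[0,0,0,-0.11,0.13,15,8.76],[0,0,0,-0.11,0.13,17.5,8.76],[0,0,0,-0.11,0.13,17.5,8.76],[0,0,0,-0.11,0.13,17.5,8.76]]]'

```text
clock: 26.77
tool_pos: [0.4852, -0.31, 0.0587]
orientation: [180.0, -0.1, -165.7]
force: [0.9, 0.0, 1.2]
opening: 0.0878
gripper_force: 0.0
```

Request:
play_rows --commands '[[[0,0,0,0,0,0,6.5],[0,0,0,0,0,0,5.5],[0,0,0,0,0,0,4],[0,0,0,0,0,0,4],[0,0,0,0,0,0,4],[0,0,0,0,0,0,4]]]'

```text
clock: 27.27
tool_pos: [0.486, -0.3115, 0.06]
orientation: [-179.9, 0.1, -165.8]
force: [0.1, -0.1, 5.6]
opening: 0.0578
gripper_force: 30.0
```

Request:
play_rows --commands '[[[0,0,0,0,0,-1,4],[0,0,0,0,0,-4,4],[0,0,0,0,0,-8,4],[0,0,0,0,0,-12,4],[0,0,0,0,0,-14.2,4]]]'

```text
clock: 27.68
tool_pos: [0.4862, -0.3117, 0.2059]
orientation: [-179.8, 0.2, -165.8]
force: [1.7, -1.1, -2.2]
opening: 0.0577
gripper_force: 30.0
```

Run:
```python
from h import *
go((.5568,.0183,.2,-165.9),(.5568,.0183,.064,-165.9))
```

```text
az 0.001 shift -14.92 30.27 0.59  |33.8| rows 9
az -0.000 shift -0.00 -0.00 13.60  |13.6| rows 4
```

Request:
play_rows --commands '[[[0,0,0,-1,2,0,4],[0,0,0,-2.6,5.3,0,4],[0,0,0,-4.3,8.8,0,4],[0,0,0,-6.1,12.3,0,4],[0,0,0,-7.8,15.8,0,4],[0,0,0,-9.6,19.4,0,4],[0,0,0,-11.3,22.9,0,4],[0,0,0,-13,26.3,0,4]]]'

```text
clock: 28.35
tool_pos: [0.5465, -0.0224, 0.2013]
orientation: [180.0, -0.0, -165.9]
force: [1.7, -0.0, -2.2]
opening: 0.0573
gripper_force: 30.0
```

Request:
play_rows --commands '[[[0,0,0,-1.4,2.9,0,4],[0,0,0,-1.95,3.97,0,4],[0,0,0,-1.95,3.97,2,4],[0,0,0,-1.95,3.97,5.5,4],[0,0,0,-1.95,3.97,9,4],[0,0,0,-1.95,3.97,11,4],[0,0,0,-1.95,3.97,12,4],[0,0,0,-1.95,3.97,12,4]]]'

```text
clock: 29.02
tool_pos: [0.5547, 0.0183, 0.0788]
orientation: [-180.0, -0.3, -165.9]
force: [-0.1, -0.3, -2.2]
opening: 0.0575
gripper_force: 30.0
```

Request:
play_rows --commands '[[[0,0,0,0,0,0,4],[0,0,0,0,0,0,4],[0,0,0,0,0,0,4]]]'

```text
clock: 29.27
tool_pos: [0.5576, 0.0192, 0.0827]
orientation: [180.0, 0.2, -165.9]
force: [0.2, 0.7, -1.6]
opening: 0.0574
gripper_force: 30.0
```

Run:
```python
from h import *
import time
for i in range(4):
    o=ctrl.get_obs();print(o['tool_pos'],o['orientation'],o['force']); ctrl.snapshot('side') if i<3 else 0
go((.5573,.0184,.066,-165.9))
```

```text
[0.5576 0.0192 0.0827] [ 179.991     0.1715 -165.856 ] [ 0.1697  0.6542 -1.5878]
[0.5574 0.0192 0.0826] [ 179.9865    0.1594 -165.858 ] [ 0.7007 -0.0262 -2.8776]
[0.5572 0.0191 0.0824] [ 179.9872    0.138  -165.8591] [ 1.0008 -0.6786 -3.2208]
[0.557  0.0191 0.0821] [ 179.987     0.1146 -165.8607] [ 0.1833 -0.3622 -2.4753]
az 0.001 shift -0.01 -0.08 1.61  |1.6| rows 1
```

Request:
play_rows --commands '[[[0,0,0,-0.02,-0.07,0.6,4],[0,0,0,-0.02,-0.07,1.0,4],[0,0,0,-0.02,-0.07,1.3,4],[0,0,0,-0.02,-0.07,1.45,4],[0,0,0,-0.02,-0.07,1.55,4],[0,0,0,-0.02,-0.07,1.6,4],[0,0,0,-0.02,-0.07,1.6,4]]]'

```text
clock: 30.0
tool_pos: [0.5565, 0.0182, 0.066]
orientation: [-180.0, -0.0, -165.8]
force: [-5.7, 0.7, 11.4]
opening: 0.0578
gripper_force: 30.0
```

Request:
play_rows --commands '[[[0,0,0,0,0,0,6.5],[0,0,0,0,0,0,8.76],[0,0,0,0,0,0,8.76],[0,0,0,0,0,-3,8.76],[0,0,0,0,0,-7,8.76],[0,0,0,0,0,-11,8.76],[0,0,0,0,0,-15,8.76],[0,0,0,0,0,-15,8.76]]]'

```text
clock: 30.67
tool_pos: [0.561, 0.0188, 0.2237]
orientation: [-179.9, 0.7, -165.8]
force: [2.0, 0.2, 0.6]
opening: 0.0881
gripper_force: 0.0
```

Run:
```python
from h import *
w=wshot();x,y=.557,.0181
ov(w,[(x,y,.024,.0355),(x,y,.094,.029),(x,y,.122,.012)],'ov7',(90,240,200,400))
go((.588,-.298,.215,-75.5))
```

```text
az -1.577 shift 4.99 -31.42 0.49  |31.8| rows 13
```

View pics/ov7.png

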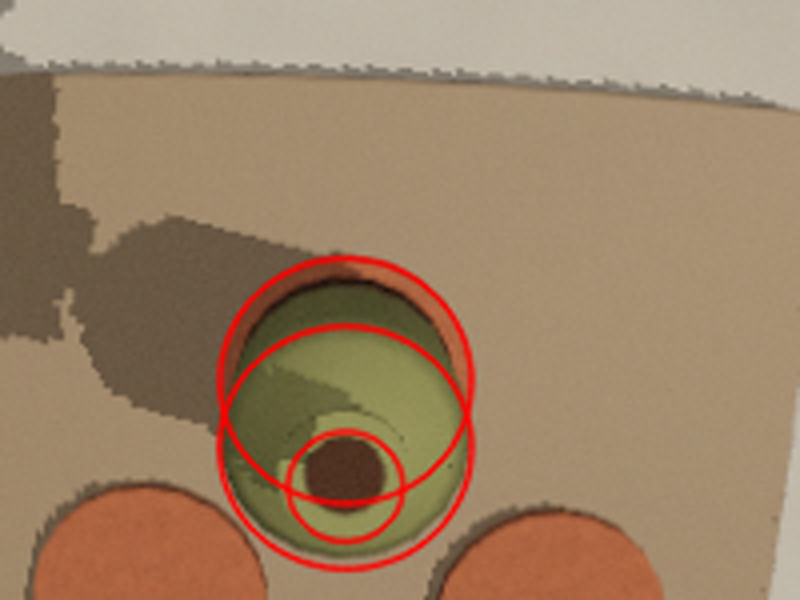

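Request:
play_rows --commands '[[[0,0,0,0,0,0,8.76],[0,0,0,0,0,0,8.76],[0,0,0,0,0,0,8.76],[0,0,0,0,0,0,8.76]]]'

```text
clock: 31.05
tool_pos: [0.5562, 0.0181, 0.2136]
orientation: [-180.0, -0.1, -165.9]
force: [-0.6, 0.4, -1.2]
opening: 0.0876
gripper_force: 0.0
```

```bash
cat > fit.py <<'E'
from h import *
from scipy.optimize import least_squares
def fitc(w,mask,z,r,near,win=.05):
    cs,_=cv2.findContours(mask.astype(np.uint8),cv2.RETR_EXTERNAL,cv2.CHAIN_APPROX_NONE)
    for c in cs:
        if cv2.contourArea(c)<60: continue
        P=np.array([wz(w,u,v,z)[:2] for u,v in c[:,0]])
        f=least_squares(lambda q:np.hypot(*(P-q[:2]).T)-q[2],[*P.mean(0),r],loss='soft_l1',f_scale=.001).x
        if np.hypot(*(f[:2]-near))<win: print('z',z,'area',cv2.contourArea(c),'fit',f,'mean',P.mean(0))
E
python3 - <<'E'
from fit import *
o=ctrl.get_obs();print(o['tool_pos'],o['orientation'])
w=wshot();h=cv2.cvtColor(w['color'],cv2.COLOR_RGB2HSV)
# neck opening
g=h[...,2]<90; u0,v0=wproj(w,[.557,.0181,.122])[0]; m=np.zeros(g.shape,bool);a,b=int(v0),int(u0);m[a-12:a+12,b-12:b+12]=g[a-12:a+12,b-12:b+12]
fitc(w,m,.122,.008,[.557,.018])
m=(h[...,0]<11)&(h[...,1]>120)
fitc(w,m,.024,.035,[.557,.018],.2)
go((.588,-.298,.215,-75.5))
E
```

```text
[0.5562 0.0181 0.2136] [-179.9857   -0.1418 -165.8617]
z 0.122 area 271.0 fit [0.5544 0.0171 0.0077] mean [0.5543 0.0168]
z 0.024 area 2434.5 fit [0.6129 0.096  0.0349] mean [0.613  0.0962]
z 0.024 area 2500.0 fit [ 0.6349 -0.0226  0.0349] mean [ 0.634  -0.0227]
z 0.024 area 130.0 fit [0.5862 0.0248 0.0086] mean [0.5842 0.0249]
z 0.024 area 381.5 fit [0.558  0.0183 0.0336] mean [0.5385 0.013 ]
az -1.577 shift 4.65 -31.43 -0.13  |31.8| rows 13
```

Request:
play_rows --commands '[[[0,0,0,0,0,4,8.76],[0,0,0,0,0,8,8.76],[0,0,0,0,0,12,8.76],[0,0,0,0,0,14.5,8.76],[0,0,0,0,0,14.9,8.76],[0,0,0,0,0,14.9,8.76],[0,0,0,0,0,14.9,8.76],[0,0,0,0,0,14.9,8.76]]]'

```text
clock: 31.77
tool_pos: [0.5582, 0.0187, 0.0679]
orientation: [-180.0, 0.2, -165.8]
force: [0.4, 0.4, 0.3]
opening: 0.0875
gripper_force: 0.0
```

Request:
play_rows --commands '[[[0,0,0,0,0,0,6.5],[0,0,0,0,0,0,5],[0,0,0,0,0,0,4],[0,0,0,0,0,0,4],[0,0,0,0,0,0,4],[0,0,0,0,0,0,4],[0,0,0,0,0,-0.3,4],[0,0,0,0,0,-0.6,4]]]'

```text
clock: 32.43
tool_pos: [0.5562, 0.0182, 0.0716]
orientation: [180.0, -0.1, -165.9]
force: [0.4, -0.3, -2.8]
opening: 0.0577
gripper_force: 30.0
```

Request:
play_rows --commands '[[[0,0,0,-0.22,0,0,4],[0,0,0,-0.22,0,0,4],[0,0,0,-0.22,0,0,4],[0,0,0,-0.22,0,0.3,4],[0,0,0,-0.22,0,0.45,4],[0,0,0,-0.22,0,0.55,4],[0,0,0,-0.22,0,0.55,4],[0,0,0,-0.22,0,0.55,4]]]'

```text
clock: 33.1
tool_pos: [0.5587, 0.0188, 0.0663]
orientation: [-180.0, -0.0, -165.9]
force: [-0.8, 0.7, -1.1]
opening: 0.0576
gripper_force: 30.0
```

Request:
play_rows --commands '[[[0,0,0,0,0,0.1,4],[0,0,0,0,0,0.15,4],[0,0,0,0,0,0.15,4],[0,0,0,0,0,0.15,6],[0,0,0,0,0,0.1,8.76],[0,0,0,0,0,0.1,8.76],[0,0,0,0,0,0.1,8.76]]]'

```text
clock: 33.68
tool_pos: [0.5591, 0.0189, 0.0655]
orientation: [-180.0, 0.0, -165.9]
force: [-0.1, 0.4, -0.1]
opening: 0.0744
gripper_force: 0.0
```

Request:
play_rows --commands '[[[0,0,0,0,0,-3,8.76],[0,0,0,0,0,-7,8.76],[0,0,0,0,0,-11,8.76],[0,0,0,0,0,-14.5,8.76],[0,0,0,0,0,-14.5,8.76],[0,0,0,0,0,-14.5,8.76],[0,0,0,0,0,-14.5,8.76],[0,0,0,0,0,-14.5,8.76]]]'

```text
clock: 34.35
tool_pos: [0.5582, 0.0187, 0.2092]
orientation: [180.0, -0.1, -165.9]
force: [-0.8, 0.5, -0.2]
opening: 0.0874
gripper_force: 0.0
```

Run:
```python
from fit import *
o=ctrl.get_obs();print(o['tool_pos'],o['orientation'])
w=wshot();h=cv2.cvtColor(w['color'],cv2.COLOR_RGB2HSV)
g=h[...,2]<90; u0,v0=wproj(w,[.557,.0181,.122])[0]; m=np.zeros(g.shape,bool);a,b=int(v0),int(u0);m[a-12:a+12,b-12:b+12]=g[a-12:a+12,b-12:b+12]
fitc(w,m,.122,.008,[.557,.018])
m=(h[...,0]<11)&(h[...,1]>120)
fitc(w,m,.024,.035,[.557,.018],.2)
go((.588,-.298,.205,-75.5))
```

```text
[0.5582 0.0187 0.2092] [ 179.9965   -0.1186 -165.8709]
z 0.122 area 300.0 fit [0.5562 0.0173 0.008 ] mean [0.5563 0.017 ]
z 0.024 area 2499.0 fit [0.6129 0.096  0.0349] mean [0.6129 0.0955]
z 0.024 area 2564.0 fit [ 0.6349 -0.0226  0.0349] mean [ 0.6344 -0.0229]
z 0.024 area 109.5 fit [0.5869 0.0256 0.0079] mean [0.5867 0.0256]
z 0.024 area 494.0 fit [0.5579 0.0184 0.0335] mean [0.5394 0.0125]
az -1.577 shift 4.84 -31.43 0.41  |31.8| rows 13
```

Bottle now within ~1 mm. On to the tumbler.

Request:
play_rows --commands '[[[0,0,-0.95,4.84,-31.43,0,8.76],[0,0,-0.95,4.84,-31.43,0,8.76],[0,0,-0.95,4.84,-31.43,0,8.76],[0,0,-0.95,4.84,-31.43,0,8.76],[0,0,-0.95,4.84,-31.43,0,8.76],[0,0,-0.95,4.84,-31.43,0,8.76],[0,0,-0.95,4.84,-31.43,0,8.76],[0,0,-0.95,4.84,-31.43,0,8.76]]]'

```text
clock: 35.07
tool_pos: [0.5873, -0.2895, 0.2089]
orientation: [179.9, -0.0, -112.5]
force: [0.9, 0.5, 0.7]
opening: 0.0879
gripper_force: 0.0
```

Request:
play_rows --commands '[[[0,0,-0.627,0,0,0,8.76],[0,0,-0.627,0,0,0,8.76],[0,0,-0.627,0,0,0,8.76],[0,0,-0.627,0,0,0,8.76],[0,0,-0.627,0,0,0,8.76],[0,0,-0.627,0,0,0,8.76],[0,0,-0.627,0,0,0,8.76],[0,0,-0.627,0,0,0,8.76]]]'

```text
clock: 35.73
tool_pos: [0.5877, -0.2877, 0.2096]
orientation: [179.9, 0.0, -77.2]
force: [-0.4, -0.1, 0.2]
opening: 0.0872
gripper_force: 0.0
```

Run:
```python
from h import *
o=ctrl.get_obs();print(o['clock'],o['tool_pos'],o['orientation'])
go((.588,-.298,.0578,-75.5))
```

```text
35.7333 [ 0.5877 -0.2877  0.2096] [179.9286   0.0296 -77.2   ]
az -0.030 shift 1.01 0.20 15.18  |15.2| rows 4
```

Request:
play_rows --commands '[[[0,0,-0.03,1.01,0.2,1.5,8.76],[0,0,-0.03,1.01,0.2,5,8.76],[0,0,-0.03,1.01,0.2,9,8.76],[0,0,-0.03,1.01,0.2,12.5,8.76],[0,0,-0.03,1.01,0.2,15.1,8.76],[0,0,-0.03,1.01,0.2,15.1,8.76],[0,0,-0.03,1.01,0.2,15.1,8.76],[0,0,-0.03,1.01,0.2,15.1,8.76]]]'

```text
clock: 36.4
tool_pos: [0.5895, -0.2984, 0.0612]
orientation: [-179.9, -0.1, -75.3]
force: [1.3, -0.4, 1.1]
opening: 0.0878
gripper_force: 0.0
```

Request:
play_rows --commands '[[[0,0,0,0,0,0,7],[0,0,0,0,0,0,5.5],[0,0,0,0,0,0,4],[0,0,0,0,0,0,4],[0,0,0,0,0,0,4],[0,0,0,0,0,0,4]]]'

```text
clock: 36.9
tool_pos: [0.5887, -0.2981, 0.0603]
orientation: [-179.9, -0.0, -75.2]
force: [-0.6, 1.0, 4.4]
opening: 0.0597
gripper_force: 30.0
```

Request:
play_rows --commands '[[[0,0,0,0,0,-1,4],[0,0,0,0,0,-4,4],[0,0,0,0,0,-8,4],[0,0,0,0,0,-12,4],[0,0,0,0,0,-14.2,4],[0,0,0,0,0,-14.2,4]]]'

```text
clock: 37.4
tool_pos: [0.5908, -0.2992, 0.2086]
orientation: [-179.5, -0.3, -75.2]
force: [1.3, -0.3, -0.5]
opening: 0.0596
gripper_force: 30.0
```

Run:
```python
from h import *
o=ctrl.get_obs();print(o['clock'],o['tool_pos'],o['orientation'])
go((.635,-.0224,.2,-75.5))
```

```text
37.4 [ 0.5908 -0.2992  0.2086] [-179.549    -0.3158  -75.2049]
az 0.005 shift -25.63 -11.34 0.86  |28.0| rows 7
```

Request:
play_rows --commands '[[[0,0,0.004,-2.0,-0.9,0,4],[0,0,0.004,-5.3,-2.4,0,4],[0,0,0.004,-9.0,-4.1,0,4],[0,0,0.004,-12.7,-5.7,0,4],[0,0,0.004,-16.4,-7.4,0,4],[0,0,0.004,-20.1,-9.1,0,4],[0,0,0.004,-23.5,-10.6,0,4],[0,0,0.004,-25.46,-11.52,0,4]]]'

```text
clock: 38.07
tool_pos: [0.6344, -0.0189, 0.2007]
orientation: [179.9, 0.1, -75.4]
force: [0.5, 0.2, -2.9]
opening: 0.0603
gripper_force: 30.0
```

Request:
play_rows --commands '[[[0,0,0,0,0,2,4],[0,0,0,0,0,5.5,4],[0,0,0,0,0,9,4],[0,0,0,0,0,11.3,4],[0,0,0,0,0,12.2,4],[0,0,0,0,0,12.2,4],[0,0,0,0,0,12.2,4],[0,0,0,0,0,12.2,4]]]'

```text
clock: 38.73
tool_pos: [0.6361, -0.0224, 0.0813]
orientation: [-179.9, -0.0, -75.5]
force: [0.3, 0.2, -2.2]
opening: 0.0593
gripper_force: 30.0
```

Run:
```python
from h import *
for i in range(4):
    o=ctrl.get_obs();print(o['tool_pos'],o['orientation'],o['force']); ctrl.snapshot('side') if i<3 else 0
go((.635,-.0224,.0663,-75.3))
```

```text
[ 0.6361 -0.0224  0.0813] [-179.8522   -0.0275  -75.4607] [ 0.2888  0.2288 -2.2149]
[ 0.6362 -0.0224  0.0815] [-179.82     -0.0183  -75.4661] [-0.3435 -1.0957 -2.3611]
[ 0.636  -0.0224  0.0815] [-179.8165   -0.0118  -75.4702] [ 0.1635 -0.2494 -2.8151]
[ 0.6358 -0.0223  0.0813] [-179.8362   -0.0065  -75.4727] [-0.5692  1.0646 -3.1669]
az -0.003 shift -0.02 0.08 1.50  |1.5| rows 1
```

Request:
play_rows --commands '[[[0,0,0,0,0.07,0.6,4],[0,0,0,0,0.07,1.0,4],[0,0,0,0,0.07,1.3,4],[0,0,0,0,0.07,1.4,4],[0,0,0,0,0.07,1.5,4],[0,0,0,0,0.07,1.5,4],[0,0,0,0,0.07,1.5,4]]]'

```text
clock: 39.47
tool_pos: [0.6339, -0.0228, 0.0662]
orientation: [-180.0, -0.0, -75.4]
force: [-7.2, 1.3, 14.4]
opening: 0.0594
gripper_force: 30.0
```

Request:
play_rows --commands '[[[0,0,0,0,-0.05,-0.1,4],[0,0,0,0,-0.05,-0.1,4],[0,0,0,0,-0.05,0,4],[0,0,0,0,-0.05,0,6.5],[0,0,0,0,-0.05,0,8.76],[0,0,0,0,-0.05,0,8.76],[0,0,0,0,-0.05,0,8.76]]]'

```text
clock: 40.05
tool_pos: [0.6348, -0.0225, 0.0642]
orientation: [-180.0, -0.0, -75.5]
force: [0.0, -0.1, 0.1]
opening: 0.0796
gripper_force: 0.0
```

Request:
play_rows --commands '[[[0,0,0,0,0,-3,8.76],[0,0,0,0,0,-7,8.76],[0,0,0,0,0,-11,8.76],[0,0,0,0,0,-15,8.76],[0,0,0,0,0,-16,8.76],[0,0,0,0,0,-16,8.76],[0,0,0,0,0,-16,8.76],[0,0,0,0,0,-16,8.76]]]'

```text
clock: 40.72
tool_pos: [0.634, -0.0225, 0.2232]
orientation: [179.9, 0.0, -75.5]
force: [0.0, 0.3, -0.9]
opening: 0.0877
gripper_force: 0.0
```

Run:
```python
from fit import *
o=ctrl.get_obs();print(o['clock'],o['tool_pos'],o['orientation'])
w=wshot();h=cv2.cvtColor(w['color'],cv2.COLOR_RGB2HSV)
m=(h[...,0]<11)&(h[...,1]>120)
fitc(w,m,.024,.035,[.6352,-.0226],.2)
x,y=.635,-.0226
ov(w,[(x,y,.024,.0355),(x,y,.108,.030),(x,y,.108,.026)],'ov8',(120,270,185,385))
go((.38,-.3266,.22,-75.5))
```

```text
40.7167 [ 0.634  -0.0225  0.2232] [179.9107   0.0243 -75.484 ]
z 0.024 area 132.5 fit [0.5187 0.0644 0.0093] mean [0.5183 0.0634]
z 0.024 area 1982.0 fit [0.6141 0.0939 0.0341] mean [0.6145 0.0936]
z 0.024 area 623.0 fit [0.551  0.0243 0.033 ] mean [0.5675 0.0057]
z 0.024 area 938.0 fit [ 0.6322 -0.0116  0.0202] mean [ 0.6282 -0.0112]
z 0.024 area 396.5 fit [ 0.6347 -0.0209  0.0339] mean [ 0.6416 -0.041 ]
az 0.000 shift 23.06 32.20 0.29  |39.6| rows 10
```

View pics/ov8.png

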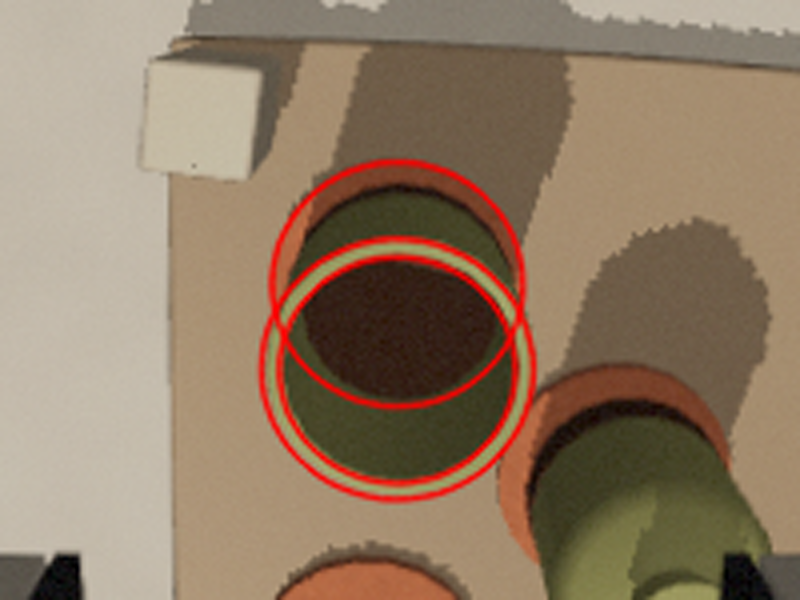

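The tumbler's rim and disc agree with the predicted circles to about 1 mm (rim centre at (398,370)). Now the jar, numbers only from here.

Request:
play_rows --commands '[[[0,0,0,18,25.2,0,8.76],[0,0,0,18,25.2,0,8.76],[0,0,0,18,25.2,0,8.76],[0,0,0,18,25.2,0,8.76],[0,0,0,18,25.2,0,8.76],[0,0,0,18,25.2,0,8.76],[0,0,0,18,25.2,0,8.76],[0,0,0,18,25.2,0,8.76]]]'

```text
clock: 41.43
tool_pos: [0.4322, -0.2621, 0.2233]
orientation: [179.9, 0.1, -75.6]
force: [0.3, 1.2, -0.1]
opening: 0.0877
gripper_force: 0.0
```

Request:
play_rows --commands '[[[0,0,0,5.06,7,0,8.76],[0,0,0,5.06,7,0,8.76],[0,0,0,5.06,7,0,8.76],[0,0,0,5.06,7,0,8.76],[0,0,0,5.06,7,0,8.76],[0,0,0,5.06,7,0,8.76]]]'

```text
clock: 41.93
tool_pos: [0.3811, -0.326, 0.2238]
orientation: [180.0, 0.0, -75.4]
force: [0.6, 0.2, -0.9]
opening: 0.0876
gripper_force: 0.0
```

Run:
```python
from h import *
o=ctrl.get_obs();print(o['clock'],o['tool_pos'],o['orientation'])
go((.3799,-.3266,.0595,-75.5))
```

```text
41.9333 [ 0.3811 -0.326   0.2238] [179.9536   0.039  -75.4495]
az 0.001 shift 0.03 0.13 16.43  |16.4| rows 4
```

Request:
play_rows --commands '[[[0,0,0,0.03,0.12,3,8.76],[0,0,0,0.03,0.12,7,8.76],[0,0,0,0.03,0.12,11,8.76],[0,0,0,0.03,0.12,14.5,8.76],[0,0,0,0.03,0.12,16.4,8.76],[0,0,0,0.03,0.12,16.4,8.76],[0,0,0,0.03,0.12,16.4,8.76],[0,0,0,0.03,0.12,16.4,8.76]]]'

```text
clock: 42.6
tool_pos: [0.3813, -0.3271, 0.0617]
orientation: [-179.9, -0.1, -75.4]
force: [-0.2, 0.5, 0.4]
opening: 0.0876
gripper_force: 0.0
```

Request:
play_rows --commands '[[[0,0,0,0,0,0,7],[0,0,0,0,0,0,5.5],[0,0,0,0,0,0,4],[0,0,0,0,0,0,4],[0,0,0,0,0,0,4],[0,0,0,0,0,0,4]]]'

```text
clock: 43.1
tool_pos: [0.38, -0.3273, 0.0612]
orientation: [-180.0, -0.0, -75.5]
force: [-1.7, 2.1, 6.7]
opening: 0.0636
gripper_force: 30.0
```

Request:
play_rows --commands '[[[0,0,0,0,0,-1,4],[0,0,0,0,0,-4,4],[0,0,0,0,0,-8,4],[0,0,0,0,0,-12,4],[0,0,0,0,0,-15,4],[0,0,0,0,0,-16,4],[0,0,0,0,0,-16,4]]]'

```text
clock: 43.68
tool_pos: [0.3808, -0.3277, 0.2237]
orientation: [-179.7, -0.2, -75.5]
force: [0.7, -0.1, -2.9]
opening: 0.0636
gripper_force: 30.0
```

Run:
```python
from h import *
o=ctrl.get_obs();print(o['clock'],o['tool_pos'],o['orientation'])
go((.6132,.0961,.215,-75.5))
```

```text
43.6833 [ 0.3808 -0.3277  0.2237] [-179.7319   -0.194   -75.473 ]
az 0.000 shift -35.19 -33.13 0.87  |48.3| rows 12
```

Request:
play_rows --commands '[[[0,0,0,-1.5,-1.4,0,4],[0,0,0,-4,-3.8,0,4],[0,0,0,-6.8,-6.4,0,4],[0,0,0,-9.6,-9,0,4],[0,0,0,-12.4,-11.6,0,4],[0,0,0,-15.2,-14.3,0,4],[0,0,0,-18,-16.9,0,4],[0,0,0,-20.8,-19.6,0,4]]]'

```text
clock: 44.35
tool_pos: [0.5163, -0.0748, 0.2183]
orientation: [179.8, 0.1, -75.5]
force: [1.3, -0.2, -2.5]
opening: 0.0636
gripper_force: 30.0
```

Request:
play_rows --commands '[[[0,0,0,-2.8,-2.6,0,4],[0,0,0,-5.6,-5.2,0,4],[0,0,0,-8.4,-7.9,0,4],[0,0,0,-11.2,-10.5,0,4],[0,0,0,-13.4,-12.6,0,4],[0,0,0,-14.39,-13.53,0,4],[0,0,0,-14.39,-13.53,0,4],[0,0,0,-14.39,-13.53,0,4]]]'

```text
clock: 45.02
tool_pos: [0.611, 0.0969, 0.2177]
orientation: [179.7, -0.0, -75.4]
force: [-0.1, -0.4, -2.4]
opening: 0.0636
gripper_force: 30.0
```

Request:
play_rows --commands '[[[0,0,0,0,0,2,4],[0,0,0,0,0,5.5,4],[0,0,0,0,0,9,4],[0,0,0,0,0,12,4],[0,0,0,0,0,13.3,4],[0,0,0,0,0,13.5,4],[0,0,0,0,0,13.5,4],[0,0,0,0,0,13.5,4]]]'

```text
clock: 45.68
tool_pos: [0.6126, 0.0961, 0.0865]
orientation: [-179.9, -0.0, -75.5]
force: [0.3, -0.0, -2.3]
opening: 0.0638
gripper_force: 30.0
```

Run:
```python
from h import *
for i in range(4):
    o=ctrl.get_obs();print(o['clock'],o['tool_pos'],o['orientation'],o['force']); ctrl.snapshot('side') if i<3 else 0
go((.6132,.0961,.0672,-75.5))
```

```text
45.6833 [0.6126 0.0961 0.0865] [-179.9377   -0.0096  -75.4965] [ 0.2681 -0.0275 -2.3012]
45.7333 [0.6129 0.0964 0.087 ] [-179.8714    0.0077  -75.4904] [-0.1192  1.165  -1.7647]
45.7833 [0.613  0.0966 0.0872] [-179.8471    0.0175  -75.4857] [ 0.2755  0.356  -1.2391]
45.8333 [0.613  0.0968 0.0871] [-179.8431    0.0245  -75.4776] [-0.1638  0.2384 -2.864 ]
az 0.000 shift 0.07 -0.01 1.99  |2.0| rows 1
```

Request:
play_rows --commands '[[[0,0,0,0.04,-0.01,0.8,4],[0,0,0,0.04,-0.01,1.3,4],[0,0,0,0.04,-0.01,1.6,4],[0,0,0,0.04,-0.01,1.75,4],[0,0,0,0.04,-0.01,1.85,4],[0,0,0,0.04,-0.01,1.9,4],[0,0,0,0.04,-0.01,1.9,4]]]'

```text
clock: 46.42
tool_pos: [0.6118, 0.0961, 0.0673]
orientation: [179.9, -0.0, -75.5]
force: [-6.3, 0.4, 6.9]
opening: 0.0635
gripper_force: 30.0
```

Request:
play_rows --commands '[[[0,0,0,0,-0.05,-0.15,4],[0,0,0,0,-0.05,-0.15,4],[0,0,0,0,-0.05,-0.05,4],[0,0,0,0,-0.05,0,4],[0,0,0,0,-0.05,0,6.8],[0,0,0,0,-0.05,0,8.76],[0,0,0,0,-0.05,0,8.76],[0,0,0,0,-0.05,0,8.76]]]'

```text
clock: 47.08
tool_pos: [0.6129, 0.0964, 0.0663]
orientation: [-180.0, -0.0, -75.5]
force: [-0.0, -0.6, 1.1]
opening: 0.0824
gripper_force: 0.0
```

Request:
play_rows --commands '[[[0,0,0,0,0,-3,8.76],[0,0,0,0,0,-7,8.76],[0,0,0,0,0,-11,8.76],[0,0,0,0,0,-15,8.76],[0,0,0,0,0,-18,8.76],[0,0,0,0,0,-18,8.76],[0,0,0,0,0,-18,8.76],[0,0,0,0,0,-18,8.76]]]'

```text
clock: 47.75
tool_pos: [0.6124, 0.0964, 0.246]
orientation: [180.0, 0.0, -75.5]
force: [0.0, -0.2, -0.6]
opening: 0.0876
gripper_force: 0.0
```

Run:
```python
from fit import *
o=ctrl.get_obs();print(o['clock'],o['tool_pos'],o['orientation'])
w=wshot();h=cv2.cvtColor(w['color'],cv2.COLOR_RGB2HSV)
# jar silhouette (widest lid edge ~z .098, r .032): green contour
m=((h[...,0]>20)&(h[...,0]<45)&(h[...,1]>90)&(h[...,2]>95)).astype(np.uint8)
m=cv2.morphologyEx(m,cv2.MORPH_CLOSE,np.ones((5,5)))
for z in(.098,): fitc(w,m,z,.032,[.613,.096],.2)
s=ctrl.snapshot('side'); c=ctrl.snapshot('scene')
for n,X in(('B',[.557,.0181,.122]),('T',[.635,-.0226,.108]),('J',[.6132,.0961,.118]),('P',[.4795,.315,.075])): print(n,proj(s,X),proj(c,X))
for p in(s,c):
  for k in 'tumbler bottle jar cone_pack'.split(): print(k,[(np.round(d['bbox']),round(d['conf'],2)) for d in ctrl.find_in(p,k)[:3]])
```

```text
47.75 [0.6124 0.0964 0.246 ] [179.9703   0.0241 -75.4853]
z 0.098 area 3008.0 fit [0.6126 0.0983 0.0309] mean [0.6126 0.0979]
z 0.098 area 2260.0 fit [0.5557 0.0192 0.0263] mean [0.5557 0.0184]
z 0.098 area 3187.0 fit [ 0.6342 -0.025   0.03  ] mean [ 0.6346 -0.025 ]
B [[244.0667 193.6682]] [[268.5717 183.777 ]]
T [[287.582  206.9314]] [[268.9789 207.5708]]
J [[266.3239 170.9155]] [[305.9941 186.9961]]
P [[199.4132 144.6803]] [[345.0526 159.1684]]
tumbler [(array([273., 202.,  34.,  46.]), 0.8)]
bottle [(array([228., 190.,  34.,  50.]), 0.65)]
jar [(array([255., 171.,  29.,  45.]), 0.85), (array([288., 119.,  24.,  37.]), 0.73), (array([190., 134.,  24.,  21.]), 0.3)]
cone_pack [(array([190., 131.,  26.,  24.]), 0.82)]
tumbler [(array([254., 201.,  26.,  28.]), 0.9)]
bottle [(array([261., 184.,  19.,  21.]), 0.55)]
jar [(array([397., 189.,  31.,  38.]), 0.95), (array([296., 189.,  23.,  35.]), 0.75)]
cone_pack [(array([336., 150.,  22.,  18.]), 0.55)]
```

```bash
python3 -c "
from plant import ctrl
print(ctrl.close_job())"
```

```text
the job is handed in; nothing more can be done
None
```

I handed the job in at about 48 s of the 147 s limit: by my camera measurements all three pots are back on their original clay discs, centred to about 1–2 mm, and the cone pack is on the middle of the banding wheel; the hand-in call returned no verdict.

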